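# Prise open the case and stack the polishing bar

## Robot

A 6-joint arm with a two-finger parallel gripper is mounted at the origin on the work surface. World frame = base frame: x ahead of the robot, y to its left, z up, the work surface at z = 0. Lengths are in mm, angles in rad, forces in N, time in s.
With the tool pointing down it reaches from about 275 to 1000 mm from the base axis. Payload 8.4 kg.
Tool frame: the origin (TCP) lies midway between the tips of the shut fingers; the grasp point (between the pads) lies 19 mm behind it; z points along the fingers, y is the line along which they close (so a half turn about z gives the same grasp; the last joint's range is limited). The gripper opens to 85 mm and grips with 20 to 120 N. Pads are 22 mm wide; open, the fingers measure 114 mm over their backs; the gripper's body (76 mm by 85 mm) begins 54 mm behind the grasp point. The pads swing forward as they close: fully open they stand 13 mm farther back than shut.
Start: joints at [-1.159, 0.353, 1.633, -0, 1.155, -0.002], TCP at [251.306, -572.253, 200.781] pointing down, gripper open.
Joint ranges: [-2.63, 2.63], [-0.92, 2.1], [0.06, 2.66], [-1.3, 4.44], [0, 2.69], [-3.02, 3.02]. Speed limits (rad/s): [2.22, 2.22, 2.79, 3.14, 3.14, 3.14].

## Interface

Orientations are given as [roll, pitch, yaw] about the fixed x, y, z axes, in that order (R = Rz(yaw) Ry(pitch) Rx(roll)).
In Python, from rig import r, cams gives the robot as it stands. The module is installed in compiled form; this text tells all that it offers.
- The arm moves only by the tool send_rows, never from a script. Its argument "targets" is one flat list of numbers, 7 for each row, row after row: the shift along the tool's x, y, z in m, then the turn, a rotation vector about the tool's x, y, z in rad, then the opening, from -1 (shut) to 1 (fully open). In form: [tx, ty, tz, wx, wy, wz, fingers, tx, ty, tz, wx, wy, wz, fingers, ...]. A call has 1 to 12 rows; each row is the pose to reach, as a shift and turn from the pose commanded when the call began, along the tool's axes at that moment; what a row does not reach only later rows make up. A row lasts 1/12 s, in which the tool goes at most 41.7 mm and 7.16 degrees, less where a joint would pass 70% of its speed; a pose out of reach is approached as far as the arm can. A call with a gripper value outside its range is refused whole. The fingers move at their own pace and stop on an object; "grip_force" is the grip in N (left out, the last holds). Time passes only in rows, so rows that repeat a pose let the fingers close. It gives the time, the measured TCP pose, the force, the opening and the grip force at its end, in the units of the state.
- r.sense(): the state, without advancing time (a new reading comes with each control period).
- cams.grab_frame(name): name is "scene" or "top" or "wrist"; returns a dict with "color" (420x560x3 uint8, blue, green, red), "fx", "fy", "cx", "cy" (pixels), "xyz" and "attitude" of the camera in the world. Camera axes: x right, y down, z forward; pixel columns grow to the right and rows downward; lengths in mm; the calibration is good to about 2 mm. A picture is of the moment at which its call begins. There is no depth.
- r.sign_off(): hands the job in; it is judged then, once.
The state is a dict: "clock": time; "qpos": joint angles; "qvel": joint speeds; "joint_efforts": joint torques, N m; "eef_pos": TCP position; "tcp_rot": TCP orientation; "contact_force": force on the tool from outside, world axes, zero at the start; "wrist_torque": the same for the moment, N m; "opening": opening from 0.0 (shut) to 1.0 (fully open); "grasp_force": force on a finger pad.
Only numpy, scipy, OpenCV 4.12 (cv2) and the standard library are available. Lean on these libraries where they do the work, as an engineer would, in place of code of your own. Each camera call takes 0.05 s, during which the arm holds its last target. There are 200 camera calls.

## Task

With the orange opening knife, prise up the lid of the dark wooden case by the slot in its front (do not start the lid with the fingers), swing it back past upright and lay the knife back on the green mat. Then take the red bar out by its ends, set it down in the vee block and let go, take it again round its middle, and lay it in the gap on top of the two bars in the white cradle, in line with them. Leave the lid open and do not disturb anything else on the bench.

Things in the scene. Friction and masses are not known exactly. Their poses are not given: they have to be found in the camera images.
- case: Dark wooden case, fixed, 100 x 140 x 56 mm (x, y, z) without lid; walls and floor 6 mm; origin at the centre of its underside. Front (-x) roughly faces the robot, lid hinge along the rear (+x) rim. Inside, blue pads (tops 40 mm up, y -35 to 35 mm) flank the red bar 2 mm off: no room for fingers round its middle. Past each end of the bar: 26 to 29 mm free along y, 88 mm along x, down to the floor.
- case_slot (a point): Centre of the slot's mouth in the case's front face: case x -50 mm, 51.5 mm above its underside. The slot lies right under the shut lid, above the brass front wall: 64 mm wide (y), 9 mm high (47 to 56 mm), through the 6 mm wall. Behind it is free space over the red bar, whose top is 46 mm up. A brass strip on the lid's front edge marks the place.
- lid (a joint): Lid angle, rad: 0 shut, pi/2 upright, end stop at 2.1 (leaning back, away from the robot). Light wooden plate 100 x 140 x 8 mm, 120 g, flush with the case all round, no handle. The hinge has friction (0.13 N m): the lid stays where it is left; 2 to 3 N at its front edge lift it.
- lid_hinge (a point): Middle of the hinge axis, at the level of the lid's underside: case x = +50 mm, 56 mm above the case's underside. The axis is the case's y.
- lid_lip (a point): Middle of the lid's front lower edge, 100 mm from the hinge; moves with the lid.
- knife: Opening knife, loose, 170 mm long, 90 g, lying flat on the mat. Orange handle 95 x 16 x 20 mm (x, y, z); origin at the centre of the handle's underside. The stiff flat steel blade points along +x, from x = 47 to 122 mm, 18 mm wide (y), 3 mm thick, its mid-plane 10 mm above the handle's underside.
- mat: Green mat, fixed, 180 x 150 x 3 mm (x, y, z), origin at the centre of its underside, on the table.
- red_bar: Round red bar of polishing compound with a paper band, loose, 40 mm diameter, 64 mm long, about 160 g; origin at its very centre, its y axis is the bar's axis. It lies in the shut case along the case's y, its axis 26 mm above the case's underside.
- vee_block: Steel vee block, fixed, 36 x 40 mm (x, y), 26 mm high; origin at the centre of its underside, on the table. Its 90-degree groove runs along its y; a bar lies in it with its axis 38 mm above the table and 12 mm overhanging at each end; the block is narrower than the bar, so fingers pass down beside the bar as well as at its ends.
- cradle: White storage cradle, fixed, 100 x 96 mm (x, y); origin at the centre of its underside. Holds two bars along its y (axes at x -22 and +22 mm, 26 mm up). Outer rails 26 mm high. End cheeks (56 mm wide, inner faces at y -38 and +38 mm, 72 mm high): no room for fingers at a bar's ends. A third bar saddled on top has its axis about 59.5 mm up, over x = 0.
- green_bar: Green bar, same size as the red one (40 mm diameter, 64 mm long, origin at its centre, axis y), loose, in the cradle at x = -22 mm.
- grey_bar: Grey bar, same size, loose, in the cradle at x = +22 mm.
- dish: White bowl, loose bystander, 84 mm across, 28 mm high; origin at the centre of its underside.
- jar: Amber jar, loose bystander, 56 mm diameter, 65 mm high; origin at the centre of its underside.
- hammer: Hammer, loose bystander, 200 mm long, lying along its x.
- brush: Brush, loose bystander, 170 mm long, lying along its x.
- felt_wheel: Grey felt wheel, loose bystander, 68 mm diameter, 26 mm high; origin at the centre of its underside.
Mind the look-alikes: they are no part of the job. Of the things that look like the case, the smallest one is meant. Of the things that look like the knife, take the one that is farthest to the robot's right at the start.

How it is judged (in metres and radians):
On the way, in this order (a step that is already met when the one before it is completed fails the run):
1. the knife holds or pushes the lid up, 0.3 to 1.3 rad open (value of joint lid between 0.3 and 1.3 rad and contact force between knife and lid above 0.2 N), for 0.04 s.
2. the lid is more than 1.5 rad open and the knife lies on the mat, let go (value of joint lid above 1.5 rad and contact force between the fingers and knife below 0.1 N and x of knife in the frame of mat between -0.09 and 0.09 m and y of knife in the frame of mat between -0.075 and 0.075 m and z of knife in the frame of mat between -0.002 and 0.012 m), for 0.2 s.
3. the red bar lies in the vee block, let go (x of red_bar in the frame of vee_block between -0.006 and 0.006 m and y of red_bar in the frame of vee_block between -0.02 and 0.02 m and z of red_bar in the frame of vee_block between 0.033 and 0.043 m and contact force between the fingers and red_bar below 0.1 N), for 0.2 s.
At the end, for the whole second after the job is handed in: Lid over 1.5 rad open; knife flat on the mat, its origin over it; red bar at rest on the other two: centre within 8 mm of the cradle's middle in its x and y, 55 to 64 mm above the table, axis within 0.15 rad of its y; green and grey bars in the cradle, within 5 mm of their x, not raised (value of joint lid above 1.5 rad and x of knife in the frame of mat between -0.09 and 0.09 m and y of knife in the frame of mat between -0.075 and 0.075 m and z of knife in the frame of mat between -0.002 and 0.012 m and x of red_bar in the frame of cradle between -0.008 and 0.008 m and y of red_bar in the frame of cradle between -0.008 and 0.008 m and z of red_bar in the frame of cradle between 0.055 and 0.064 m and angle between the y axis of red_bar and the y axis of cradle, either way round below 0.15 rad and linear speed of red_bar below 0.02 m/s and x of green_bar in the frame of cradle between -0.027 and -0.017 m and z of each of green_bar, grey_bar in the frame of cradle below 0.032 m and x of grey_bar in the frame of cradle between 0.017 and 0.027 m); the robot touches nothing.
It fails at once if the fingers push the lid while it is less than 0.3 rad (17 degrees) open: the knife has to start it (value of joint lid below 0.3 rad and contact force between the fingers and lid above 1 N).
It fails at once if the dish, jar, hammer, brush or felt wheel is moved by more than 30 mm (distance of any of dish, jar, hammer, brush, felt_wheel from where it was at the start of the episode above 0.03 m).
It also fails if it takes over 72 s, if anything falls off the work surface, if the arm or the gripper's body presses on something with over 40 N, if the wrist force passes 120 N, or if a joint passes its speed limit or range.

## Working session

There is one attempt and no reset: what is moved stays moved. The work goes in short steps, Python scripts to look and compute and a tool call to move; the robot and the scene stay as the last step left them, time stands still between calls to the robot, and variables do not carry over. Pictures are saved under pics/ and viewed, at most 10 in all, crops included, and the job is handed in when it is done.

Besides the shell and the picture viewer there is one more tool, called by a JSON object that holds its "name" and its "arguments", one argument or row to a line. send_rows: Moves the arm, as the interface text tells. Its arguments: {"type":"object","properties":{"targets":{"type":"array"},"grip_force":{"type":"number"}},"required":["targets"]}

```bash
mkdir -p pics
cat > h.py <<'E'
import numpy as np,cv2
from scipy.spatial.transform import Rotation as R
from rig import r,cams
def grab(n):
    f=cams.grab_frame(n); return f
def rot(f):
    a=np.array(f["attitude"],float)
    return a if a.shape==(3,3) else R.from_euler('xyz',a).as_matrix()
def ray(f,u,v,z):
    d=rot(f)@np.array([(u-f["cx"])/f["fx"],(v-f["cy"])/f["fy"],1]); c=np.array(f["xyz"],float)
    return c+d*(z-c[2])/d[2]
def proj(f,p):
    q=rot(f).T@(np.array(p,float)-f["xyz"]); return q[0]/q[2]*f["fx"]+f["cx"],q[1]/q[2]*f["fy"]+f["cy"]
E
python3 - <<'E'
from h import *
import pickle
for n in ("top","scene"):
    f=grab(n); pickle.dump(f,open(n+".pkl","wb"))
    cv2.imwrite(f"pics/{n}0.png",cv2.resize(f["color"],(800,600),interpolation=cv2.INTER_CUBIC))
    print(n,f["xyz"],f["attitude"],f["fx"],f["cx"],f["cy"])
print(r.sense())
E
```

```text
top [ 267.93136681  -62.53084894 1560.04264749] [-2.97313646  0.00915634 -1.54986254] 507.47487046273335 287.5243650498174 212.47882160946966
scene [1132.16828785  691.04314054 1246.21659959] [-2.45075447  0.0068677   2.4295603 ] 479.86453374174823 286.2674465445143 209.1163236086172
{'clock': 0.1, 'qpos': array([-1.15941804e+00,  3.53622685e-01,  1.63406051e+00, -1.31741620e-05,
        1.15521568e+00, -2.36810456e-03]), 'qvel': array([-0.00069399, -0.00115299, -0.00265003,  0.00011216,  0.00220873,
        0.00010268]), 'joint_efforts': array([-2.27887685e-03, -6.06357694e+01, -3.42819393e+01, -1.43764182e-04,
        3.84537314e-03, -3.44415866e-06]), 'eef_pos': array([ 251.10035037, -571.82075352,  200.10911314]), 'tcp_rot': array([-3.14028641e+00,  8.95254378e-06,  4.13751728e-01]), 'contact_force': array([ 0.24982581,  0.11144746, -0.17562297]), 'wrist_torque': array([ 0.01690127, -0.00714704, -0.0144861 ]), 'grasp_force': 0.0, 'opening': 0.9962270663550941}
```

View pics/top0.png

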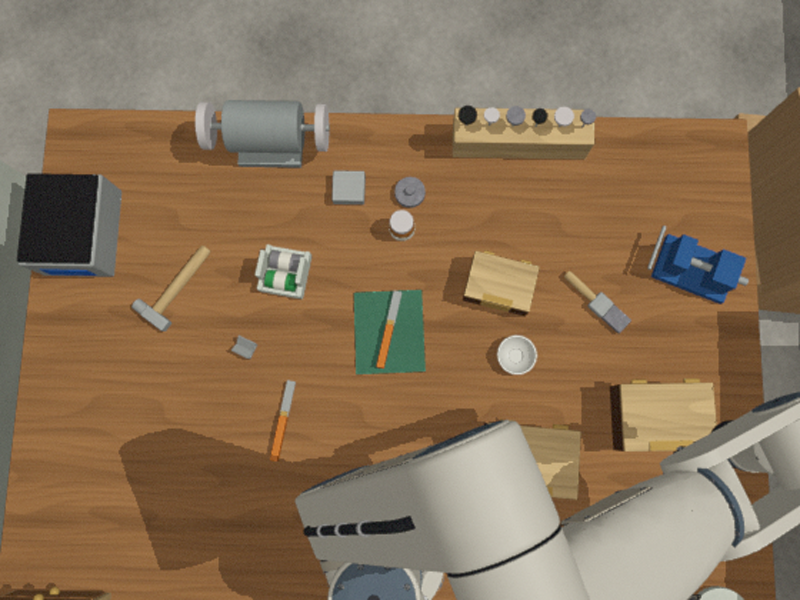

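View pics/scene0.png

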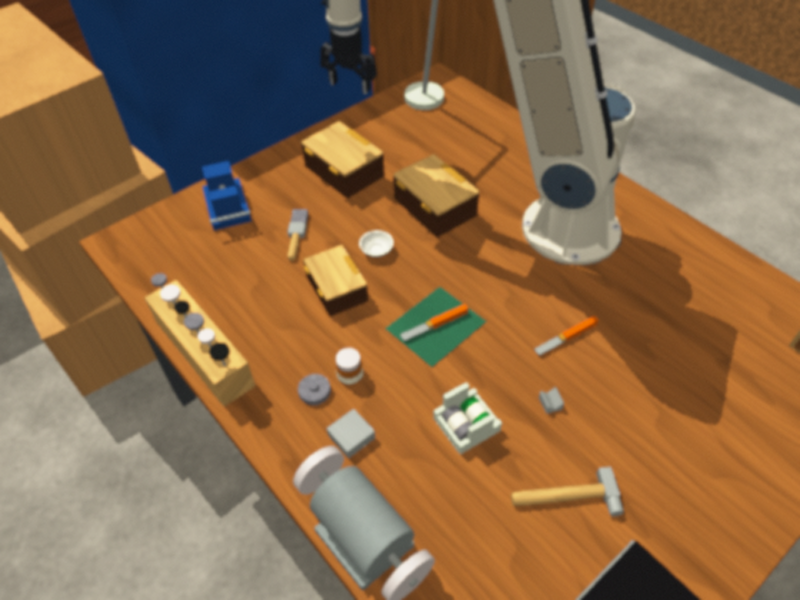

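Top view (800x600): the lid-case candidates are at (500,282), (665,415) and (545,460, partly behind the arm). The knife candidates are at (388,330) on the mat and (283,420) on the table. The cradle is at (284,271) and the vee block at (243,347). The smallest case looks like (500,282), and the rightmost knife is the one on the mat. I'll measure and check with a crop.

```bash
cat > m.py <<'E'
from h import *
import pickle
f=pickle.load(open("top.pkl","rb")); s=pickle.load(open("scene.pkl","rb"))
def blobs(f,lo,hi,box,z,amin=20,show=True,name=""):
    hsv=cv2.cvtColor(f["color"],cv2.COLOR_BGR2HSV); m=cv2.inRange(hsv,lo,hi)
    k=np.zeros_like(m); x0,y0,x1,y1=[int(b*.7) for b in box]; k[y0:y1,x0:x1]=255; m&=k
    for c in cv2.findContours(m,cv2.RETR_EXTERNAL,cv2.CHAIN_APPROX_NONE)[0]:
        if cv2.contourArea(c)<amin: continue
        w=np.array([ray(f,u,v,z)[:2] for u,v in c[:,0,:]],np.float32)
        rc=cv2.minAreaRect(w); M=cv2.moments(c); cc=ray(f,M['m10']/M['m00'],M['m01']/M['m00'],z)
        b=cv2.boxPoints(rc)
        print(name,'cen',cc[:2].round(1),'rect',np.round(rc[0],1),np.round(rc[1],1),round(rc[2],1),'px',np.round([M['m10']/M['m00']/.7,M['m01']/M['m00']/.7]), 'box',b.round(0).tolist())
if __name__=="__main__":
    print(proj(f,[0,0,0]))
    blobs(f,(5,180,150),(15,255,255),(350,270,430,390),13+3+7,name="knifehandle top")
    blobs(s,(5,180,150),(15,255,255),(400,290,480,345),13+3+7,name="knifehandle scene")
    blobs(f,(5,180,150),(15,255,255),(250,370,320,470),20,name="otherknife")
    blobs(f,(60,80,30),(90,255,160),(330,270,440,390),3,200,name="mat")
    blobs(f,(12,60,150),(30,170,255),(455,240,545,320),64,100,name="caseA")
    blobs(f,(12,60,150),(30,170,255),(600,375,725,455),64,100,name="caseB")
    blobs(f,(40,120,40),(90,255,255),(255,240,315,300),46,name="green top")
    hs=cv2.cvtColor(f["color"],cv2.COLOR_BGR2HSV)
    for u,v in [(500,282),(665,415),(503,300),(545,460),(284,271),(243,347),(300,410)]: print((u,v),hs[int(v*.7),int(u*.7)])
    a=f["color"][160:280,145:385]; cv2.imwrite("pics/c1.png",cv2.resize(a,(800,400),interpolation=cv2.INTER_CUBIC))
    a=f["color"][160:225,310:385]; b=f["color"][160:270,145:225]
    X=cv2.resize(a,(400,347),interpolation=cv2.INTER_CUBIC); Y=cv2.resize(b,(400,550),interpolation=cv2.INTER_CUBIC)
    o=np.zeros((600,800,3),np.uint8); o[:347,:400]=X; o[:550,400:]=Y
    q=s["color"][165:225,205:265]; o[350:600,:250]=cv2.resize(q,(250,250),interpolation=cv2.INTER_CUBIC)
    q=f["color"][200:265,245:300]; o[350:527,250:400]=cv2.resize(q,(150,177),interpolation=cv2.INTER_CUBIC)
    cv2.imwrite("pics/c2.png",o)
E
python3 m.py
```

```text
(np.float64(269.2344915814576), np.float64(390.6404157849888))
knifehandle top cen [438.1  11.3] rect [438.1  11.2] [15.  92.4] 78.4 px [384. 345.] box [[391.0, 13.0], [482.0, -5.0], [485.0, 9.0], [394.0, 28.0]]
knifehandle scene cen [444.5 100.9] rect [444.7 103.7] [50.9 23.9] 2.9 px [474. 339.] box [[419.0, 114.0], [420.0, 90.0], [471.0, 93.0], [470.0, 117.0]]
knifehandle scene cen [399.2  10.4] rect [413.1   8.3] [100.9 111.6] 48.9 px [461. 304.] box [[338.0, 7.0], [422.0, -66.0], [488.0, 10.0], [404.0, 83.0]]
knifehandle scene cen [474.1 -81.8] rect [471.5 -65.2] [68.2 70.2] 49.7 px [410. 298.] box [[423.0, -68.0], [476.0, -114.0], [520.0, -62.0], [467.0, -16.0]]
otherknife cen [240.9 228.7] rect [239.5 228.4] [17.  92.4] 80.6 px [278. 437.] box [[193.0, 228.0], [284.0, 213.0], [286.0, 229.0], [195.0, 244.0]]
mat cen [469.2   3.9] rect [471.1   4.1] [177.4 147.3] 3.6 px [389. 332.] box [[378.0, 72.0], [387.0, -75.0], [564.0, -64.0], [555.0, 83.0]]
caseA cen [ 586.2 -241.7] rect [ 586.7 -226.4] [187.4 156.7] 89.5 px [506. 275.] box [[507.0, -319.0], [664.0, -321.0], [666.0, -133.0], [509.0, -132.0]]
caseB cen [ 303.8 -569.7] rect [ 302.6 -553.8] [152.2 247.5] 1.2 px [667. 414.] box [[224.0, -432.0], [229.0, -679.0], [381.0, -676.0], [376.0, -428.0]]
green top cen [566.  215.5] rect [566.4 215.2] [34.5 18.3] 2.9 px [290. 282.] box [[549.0, 223.0], [550.0, 205.0], [584.0, 207.0], [583.0, 225.0]]
green top cen [574.7 261.7] rect [574.1 262.1] [15.1 32. ] 81.9 px [268. 278.] box [[557.0, 257.0], [589.0, 252.0], [591.0, 267.0], [559.0, 272.0]]
(500, 282) [ 19  95 201]
(665, 415) [ 20  99 194]
(503, 300) [ 21 139 183]
(545, 460) [ 20 110 155]
(284, 271) [ 30  22 148]
(243, 347) [ 38   8 135]
(300, 410) [ 15 151 137]
```

View pics/c2.png

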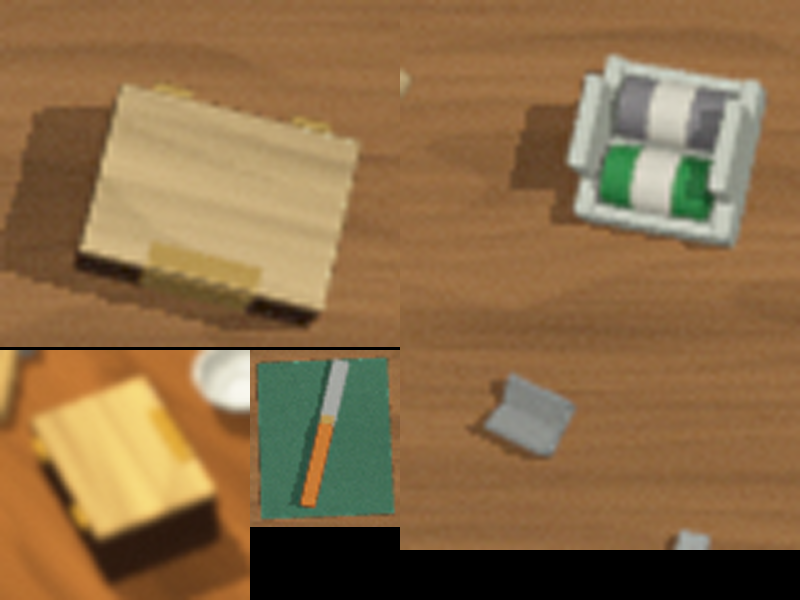

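Crop: the light-lidded case (top view 500,282) is clearly the smallest, with brass hinges at the rear and a strip at the front. The knife on the mat has its blade pointing away from the robot. I'll compute the corners.

Run:
```python
from m import *
def A(x,y): return 310+x/5.3333,160+y/5.3333
c=np.array([ray(f,*A(*p),64)[:2] for p in [(121,86),(357,145),(323,310),(81,252)]]); print("lid corners RL RR FR FL",c.round(1).tolist())
print("sides",[np.linalg.norm(c[i]-c[(i+1)%4]).round(1) for i in range(4)],"cen",c.mean(0).round(1))
ex=(c[0]+c[1]-c[2]-c[3]);ey=(c[0]+c[3]-c[1]-c[2]);print("yaw",np.arctan2(ex[1],ex[0]),np.arctan2(-ey[0],ey[1]))
print("others B top z64+: scale only")
def S(x,y): return 205+x/250*60,165+(y-350)/250*60
print("scene corners",[ray(s,*S(*p),64)[:2].round(1).tolist() for p in [(33,418),(145,378),(215,497),(100,540)]])
# knife
def K(x,y): return 245+(x-250)/2.727,200+(y-350)/2.727
tip=ray(f,*K(340,361),13+1.5);end=ray(f,*K(309,507),20);print("knife tip",tip,"end",end, np.linalg.norm((tip-end)[:2]),"yaw",np.arctan2(*(tip-end)[[1,0]]))
hs=cv2.cvtColor(s["color"],cv2.COLOR_BGR2HSV);m=cv2.inRange(hs,(5,200,200),(15,255,255));
def V(x,y): return 145+(x-400)/5,160+y/5
print("vee corners z26",[ray(f,*V(*p),26)[:2].round(1).tolist() for p in [(510,375),(574,405),(551,456),(488,427)]])
print("cradle rail z26 FL FR",[ray(f,*V(*p),26)[:2].round(1).tolist() for p in [(577,217),(733,245)]])
print("cradle cheeks z72 L outer rear, front; R outer rear, front",[ray(f,*V(*p),72)[:2].round(1).tolist() for p in [(583,75),(569,166),(752,82),(729,196)]])
print("bands z~46 grey,green",[ray(f,*V(*p),44)[:2].round(1).tolist() for p in [(671,110),(656,182)]])
```

```text
lid corners RL RR FR FL [[636.2, -177.8], [604.5, -311.1], [509.8, -291.3], [540.1, -155.9]]
sides [np.float64(137.0), np.float64(96.8), np.float64(138.8), np.float64(98.6)] cen [ 572.6 -234. ]
yaw -0.214778649920538 -0.22692710135195646
others B top z64+: scale only
scene corners [[606.3, -308.2], [511.0, -284.3], [548.0, -145.8], [641.4, -169.8]]
knife tip [556.40307385 -12.82529063  14.5       ] end [389.53790999  17.50766634  20.        ] 169.59973816619282 yaw -0.1798177431952116
vee corners z26 [[451.7, 323.1], [434.1, 282.9], [402.8, 295.1], [419.6, 334.5]]
cradle rail z26 FL FR [[550.5, 287.7], [534.8, 190.6]]
cradle cheeks z72 L outer rear, front; R outer rear, front [[629.2, 278.4], [573.0, 283.7], [626.8, 176.1], [556.5, 186.8]]
bands z~46 grey,green [[615.0, 229.6], [569.8, 236.5]]
```

```bash
cat >> h.py <<'E'
def goal(*gs):
    "each g: x,y,z(mm),yaw[,pitch]; prints tool-frame shift/turn from present pose"
    st=r.sense(); p=st["eef_pos"]; Q=R.from_euler('xyz',st["tcp_rot"])
    print("t",round(st["clock"],2),"pos",p.round(1),"rot",st["tcp_rot"].round(3),"F",st["contact_force"].round(1),"open",round(st["opening"],3),"gf",st["grasp_force"])
    for g in gs:
        T=R.from_euler('xyz',[np.pi,g[4] if len(g)>4 else 0,g[3]])
        print(g,"->",((Q.inv().apply(np.array(g[:3])-p))/1000).round(4).tolist(),(Q.inv()*T).as_rotvec().round(3).tolist())
E
python3 -c "
from h import *
goal((452,7,110,-.19),(452,7,40,-.19))"
```

```text
t 0.1 pos [ 251.1 -571.8  200.1] rot [-3.14   0.     0.414] F [ 0.2  0.1 -0.2] open 0.996 gf 0.0
(452, 7, 110, -0.19) -> [0.4167, -0.4491, 0.0907] [-0.001, 0.0, 0.604]
(452, 7, 40, -0.19) -> [0.4167, -0.449, 0.1607] [-0.001, 0.0, 0.604]
```

{"name": "send_rows", "arguments": {
  "targets": [0.417,-0.449,0.07,0,0,0.604,1,0.417,-0.449,0.07,0,0,0.604,1,0.417,-0.449,0.07,0,0,0.604,1,0.417,-0.449,0.07,0,0,0.604,1,0.417,-0.449,0.07,0,0,0.604,1,0.417,-0.449,0.07,0,0,0.604,1,0.417,-0.449,0.07,0,0,0.604,1,0.417,-0.449,0.07,0,0,0.604,1,0.417,-0.449,0.07,0,0,0.604,1,0.417,-0.449,0.07,0,0,0.604,1,0.417,-0.449,0.07,0,0,0.604,1,0.417,-0.449,0.07,0,0,0.604,1]
}}

```text
clock: 1.1
eef_pos: [414.2, -102.1, 144.0]
tcp_rot: [3.142, -0.0, -0.19]
contact_force: [0.6, 0.4, -0.5]
opening: 1.001
grasp_force: 0.0
```

```bash
python3 -c "
from h import *
goal((452,7,130,-.19),(452,7,40,-.19))"
```

```text
t 1.1 pos [ 414.2 -102.1  144. ] rot [ 3.142 -0.    -0.19 ] F [ 0.6  0.4 -0.5] open 1.001 gf 0.0
(452, 7, 130, -0.19) -> [0.0165, -0.1142, 0.014] [0.0, -0.0, -0.0]
(452, 7, 40, -0.19) -> [0.0164, -0.1142, 0.104] [0.0, -0.0, -0.0]
```

{"name": "send_rows", "arguments": {
  "targets": [0.0165,-0.114,0.004,0,0,0,1,0.0165,-0.114,0.004,0,0,0,1,0.0165,-0.114,0.004,0,0,0,1,0.0165,-0.114,0.004,0,0,0,1,0.0165,-0.114,0.004,0,0,0,1,0.0165,-0.114,0.004,0,0,0,1]
}}

```text
clock: 1.6
eef_pos: [451.3, 4.6, 139.9]
tcp_rot: [3.141, 0.001, -0.189]
contact_force: [0.4, -0.6, 0.1]
opening: 1.0
grasp_force: 0.0
```

Run:
```python
from h import *
goal((452,7,40,-.19))
f=grab("wrist"); t=grab("top")
import pickle; pickle.dump((f,t),open("w1.pkl","wb"))
cv2.imwrite("pics/w1.png",np.hstack([f["color"][:,:,:],t["color"]])[:, :]if 0 else cv2.resize(f["color"],(800,600)))
cv2.imwrite("pics/t1.png",cv2.resize(t["color"],(800,600)))
print(f["xyz"],f["attitude"],f["fx"])
hs=cv2.cvtColor(f["color"],cv2.COLOR_BGR2HSV);m=cv2.inRange(hs,(5,180,120),(15,255,255))
for c in cv2.findContours(m,0,1)[0]:
    if cv2.contourArea(c)>300:
        w=np.array([ray(f,*p,23)[:2] for p in c[:,0]],np.float32); rc=cv2.minAreaRect(w); print(rc,cv2.boundingRect(c))
```

```text
t 1.6 pos [451.3   4.6 139.9] rot [ 3.141e+00  1.000e-03 -1.890e-01] F [ 0.4 -0.6  0.1] open 1.0 gf 0.0
(452, 7, 40, -0.19) -> [0.0003, -0.0025, 0.0999] [0.001, 0.001, 0.001]
[517.54008569  -8.5007363  313.16975925] [ 2.87396335e+00 -1.43457688e-03 -1.76001100e+00] 307.3300143878506
((417.8562927246094, 13.756889343261719), (12.1976900100708, 47.48686981201172), 79.12310028076172) (270, 207, 13, 46)
```

View pics/w1.png

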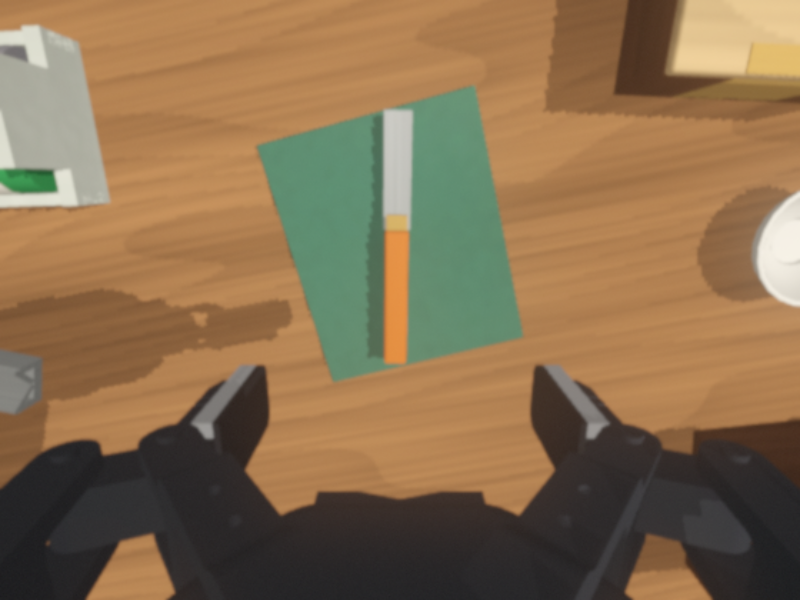

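Wrist view: knife straight below and in line with the image columns, tip at (398,110), handle end at (396,362), parallel to the tool.

Run:
```python
from h import *
import pickle
f,t=pickle.load(open("w1.pkl","rb"))
tip=ray(f,398*.7,110*.7,14.5); e=ray(f,396*.7,362*.7,20); j=ray(f,397*.7,217*.7,20)
d=(tip-e)[:2]; L=np.linalg.norm(d); print(tip,e,j,L,np.arctan2(d[1],d[0]), "origin",e[:2]+d/L*47.5)
for p in [(258,147),(475,87),(522,337),(334,380)]: print("mat",ray(f,p[0]*.7,p[1]*.7,3)[:2].round(1))
yaw=-.187; goal((452,7,40,yaw),(452,7,5,yaw))
```

```text
[557.70928206 -15.81437783  14.5       ] [391.50801851  17.60753672  20.        ] [492.79055155  -2.66688589  20.        ] 169.5284176194301 -0.19844632249984703 origin [438.07578649   8.24308347]
mat [554.3  80.3]
mat [563.5 -67.7]
mat [386.3 -77.7]
mat [378.5  69. ]
t 1.7 pos [451.4   3.8 140. ] rot [ 3.141  0.    -0.191] F [ 0.1 -0.8  0.7] open 0.999 gf 0.0
(452, 7, 40, -0.187) -> [0.0001, -0.0033, 0.1] [0.0, 0.0, -0.004]
(452, 7, 5, -0.187) -> [0.0001, -0.0033, 0.135] [0.0, 0.0, -0.004]
```

{"name": "send_rows", "arguments": {
  "targets": [0,-0.0025,0.04,0,0,0.006,1,0,-0.0025,0.08,0,0,0.006,1,0,-0.0025,0.11,0,0,0.006,1,0,-0.0025,0.125,0,0,0.006,1,0,-0.0025,0.134,0,0,0.006,0.5,0,-0.0025,0.134,0,0,0.006,0,0,-0.0025,0.134,0,0,0.006,-1,0,-0.0025,0.134,0,0,0.006,-1,0,-0.0025,0.134,0,0,0.006,-1,0,-0.0025,0.134,0,0,0.006,-1,0,-0.0025,0.134,0,0,0.006,-1,0,-0.0025,0.134,0,0,0.006,-1],
  "grip_force": 100
}}

```text
clock: 2.7
eef_pos: [452.8, 7.3, 6.7]
tcp_rot: [-3.141, -0.001, -0.196]
contact_force: [0.3, -0.4, -0.1]
opening: -0.003
grasp_force: 0.0
```

{"name": "send_rows", "arguments": {
  "targets": [0,0,0,0,0,0,-1,0,0,0,0,0,0,-1,0,0,0,0,0,0,-1]
}}

```text
clock: 2.95
eef_pos: [452.4, 7.3, 6.2]
tcp_rot: [-3.142, -0.0, -0.196]
contact_force: [-0.5, 0.1, -0.4]
opening: 0.0
grasp_force: 0.0
```

Run:
```python
from h import *
goal()
```

```text
t 2.95 pos [452.4   7.3   6.2] rot [-3.142 -0.    -0.196] F [-0.5  0.1 -0.4] open 0.0 gf 0.0
```

Run:
```python
from h import *
f=grab("wrist"); s=grab("scene")
o=np.zeros((600,800,3),np.uint8)
o[:420,:560]=f["color"]; o[:240,560:]=cv2.resize(s["color"][180:260,260:340],(240,240),interpolation=2)
cv2.imwrite("pics/w2.png",o)
```

```text
(no output)
```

View pics/w2.png

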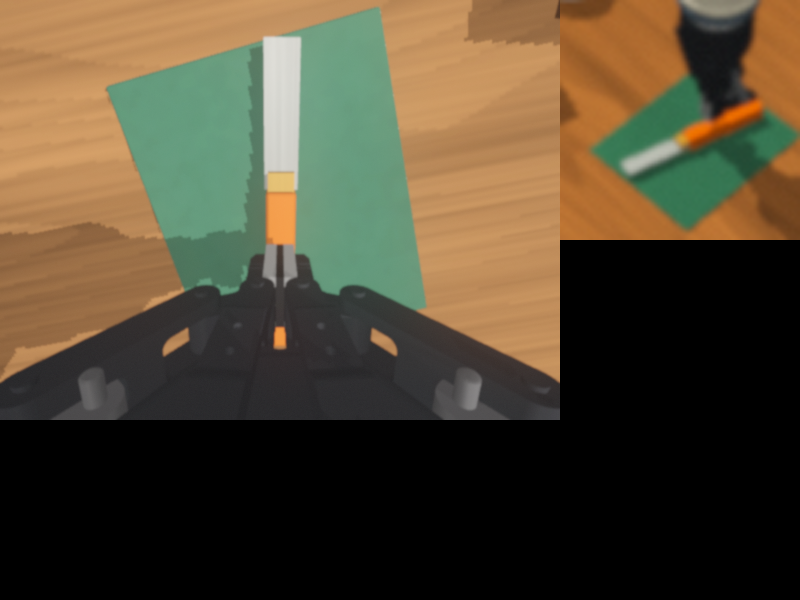

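Wrist view: the fingers are nearly shut over the handle at (280,250), with the handle visible ahead at (281,215) and behind at (280,340). I'll check by projection whether they straddle the handle or sit above it.

Run:
```python
from h import *
st=r.sense(); p=st["eef_pos"]; f=grab("wrist")
print(f["xyz"]-p,f["attitude"])
for dz in (0,10,17,19,30,40): print(dz,np.round(proj(f,p+[0,0,dz]),1), np.round(proj(f,p+R.from_euler('z',-.196).apply([11,8,dz])),1),np.round(proj(f,p+R.from_euler('z',-.196).apply([11,-8,dz])),1))
print(st["joint_efforts"].round(2),st["opening"],st["grasp_force"],proj(f,[492.8,-2.5,23]))
```

```text
[ 65.92768079 -13.65955709 173.34223509] [ 2.87476952e+00 -9.50913368e-04 -1.76700042e+00]
0 [278.3 240.2] [264.8 222.8] [291.8 222.8]
10 [278.3 246.6] [264.  228.3] [292.5 228.3]
17 [278.2 251.5] [263.4 232.5] [293.  232.5]
19 [278.2 252.9] [263.2 233.8] [293.2 233.8]
30 [278.1 261.7] [262.1 241.4] [294.2 241.4]
40 [278.1 270.7] [260.9 249.3] [295.2 249.3]
[ 1.000e-02 -4.796e+01 -1.872e+01  0.000e+00  0.000e+00 -0.000e+00] 0.002862515795627195 0.0 (np.float64(281.48702263263374), np.float64(176.207967866902))
```

{"name": "send_rows", "arguments": {
  "targets": [0,0,0,0,0,0,-0.1,0,0,0,0,0,0,-0.1,0,0,0,0,0,0,-0.1,0,0,0,0,0,0,-0.1,0,0,0,0,0,0,-0.1]
}}

```text
clock: 3.52
eef_pos: [452.4, 7.3, 6.1]
tcp_rot: [-3.142, 0.0, -0.196]
contact_force: [0.4, 0.1, 0.1]
opening: 0.447
grasp_force: 0.0
```

{"name": "send_rows", "arguments": {
  "targets": [0,0,0.002,0,0,0,-0.1,0,0,0.004,0,0,0,-0.1,0,0,0.006,0,0,0,-0.1]
}}

```text
clock: 3.77
eef_pos: [452.4, 7.2, -0.0]
tcp_rot: [-3.142, -0.0, -0.196]
contact_force: [0.4, 0.2, -0.1]
opening: 0.451
grasp_force: 0.0
```

Run:
```python
from h import *
goal()
f=grab("wrist")
cv2.imwrite("pics/w3.png",cv2.resize(f["color"][180:420],(800,343)))
```

```text
t 3.77 pos [452.4   7.2  -0. ] rot [-3.142 -0.    -0.196] F [ 0.4  0.2 -0.1] open 0.451 gf 0.0
```

View pics/w3.png

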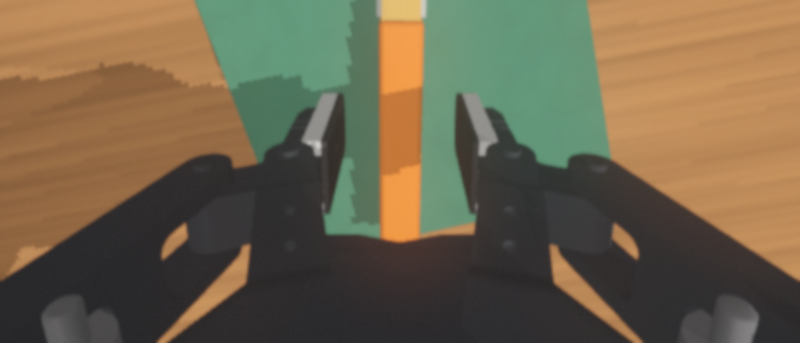

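The wrist view shows the open pads at about z=35 with TCP reading 0, clear of the handle: tip gap (344→457, row 95). The real tips therefore sit about 25 mm behind the reported TCP. I'll descend under guard.

{"name": "send_rows", "arguments": {
  "targets": [0,0,0.005,0,0,0,-0.3,0,0,0.009,0,0,0,-0.3,0,0,0.013,0,0,0,-0.3,0,0,0.016,0,0,0,-0.3]
}}

```text
clock: 4.15
eef_pos: [452.1, 7.2, -16.5]
tcp_rot: [3.141, 0.001, -0.196]
contact_force: [0.4, 0.2, 0.1]
opening: 0.346
grasp_force: 0.0
```

```bash
cat > tip.py <<'E'
from h import *
goal()
f=grab("wrist"); cv2.imwrite("pics/w4.png",f["color"])
g=cv2.cvtColor(f["color"],cv2.COLOR_BGR2GRAY)
hs=cv2.cvtColor(f["color"],cv2.COLOR_BGR2HSV)
for row in range(225,300,6): print(row,''.join('o' if (h[0]<20 and h[1]>120 and h[2]>90) else 'g' if (45<h[0]<95 and h[1]>70) else '#' if h[2]<70 else 'p' if h[1]<40 else '.' for h in hs[row,195:365:2]))
E
python3 tip.py
```

```text
t 4.15 pos [452.1   7.2 -16.5] rot [ 3.141e+00  1.000e-03 -1.960e-01] F [0.4 0.2 0.1] open 0.346 gf 0.0
225 gggggggggggggggggggggggg..........oooooooooooooooooo..............ggggggggggggggggggg
231 gggggggggggggggggggggggg...........ooooooooooooooooo..............ggggggggggggggggggg
237 ggggggggggggggggggggggg............ooooooooooooooooo.............gggggggggggggggggggg
243 gggggggggggggggggggg...............ooooooooooooooooo..............ggggggggggggggggggg
249 gggggggggggggggggggpppppp..........ooooooooooooooooo........pppppp.gggggggggggggggggg
255 gggggggggggggg.pppppppppp#.........oooooooooooooooo..........pppppppp..gggggggggggggg
261 ggggggggggg.####pppppppp###........oooooooooooooooo...........ppppppp.###pggggggggggg
267 gggggggggg#####pppppppp####........oooooooooooooooo............ppppppp####p.ggggggggg
273 ggggggggg#####pppppppp######.......oooooooooooooooo.........###.ppppppp#####.gggggggg
279 gggggg.########pppppppp####........oooooooooooooooo.....g...##..ppppppp#######.gggggg
285 gg########ppp#####pppp#####........oooooooooooooooo..ggg...###..ppp########pppp####gg
291 g##########################........oooooooooooooooo.....gg.###..####################g
297 ##########################.........oooooooooooooooo....ggg..##..#####################
```

{"name": "send_rows", "arguments": {
  "targets": [0,0,0.003,0,0,0,-0.3,0,0,0.006,0,0,0,-0.3,0,0,0.009,0,0,0,-0.3]
}}

```text
clock: 4.45
eef_pos: [452.5, 7.3, -25.1]
tcp_rot: [-3.142, -0.0, -0.196]
contact_force: [0.2, 0.1, -0.2]
opening: 0.352
grasp_force: 0.0
```

{"name": "send_rows", "arguments": {
  "targets": [0,0,0.002,0,0,0,-0.3,0,0,0.004,0,0,0,-0.3,0,0,0.004,0,0,0,-0.3]
}}

```text
clock: 4.7
eef_pos: [452.4, 7.2, -28.0]
tcp_rot: [3.142, 0.0, -0.196]
contact_force: [-4.6, 0.3, 20.2]
opening: 0.35
grasp_force: 10.0
```

```bash
python3 tip.py
```

```text
t 4.7 pos [452.4   7.2 -28. ] rot [ 3.142  0.    -0.196] F [-4.6  0.3 20.2] open 0.35 gf 9.999316324247047
225 ggggggggggggggggggggg.............ooooooooooooooooooo...............ggggggggggggggggg
231 gggggggggggggggggggggg............ooooooooooooooooooo..............gggggggggggggggggg
237 ggggggggggggggggggggggg...........ooooooooooooooooooo..............gggggggggggggggggg
243 gggggggggggggggggggg..............ooooooooooooooooooo..............gggggggggggggggggg
249 gggggggggggggggggg.pppppp.........ooooooooooooooooooo.......pppppp.gggggggggggggggggg
255 gggggggggggggg.ppppppppp..........ooooooooooooooooooo........ppppppp....ggggggggggggg
261 ggggggggggg.####pppppppp..........oooooooooooooooooo..........ppppppp..##pggggggggggg
267 ggggggggggp####pppppppp####.......oooooooooooooooooo...........pppppppp##pp.ggggggggg
273 gggggggg.#####pppppppp#####.......oooooooooooooooooo............ppppppp#####.gggggggg
279 gggggg.########pppppppp####.......oooooooooooooooooo............ppppppp#######.gggggg
285 gg########ppp#####pppp.####.......oooooooooooooooooo............ppp.######ppppp####gg
291 g##########################.......oooooooooooooooooo.........#...###################g
297 ######################.###........oooooooooooooooooo........##..#####################
```

Contact with the mat came at TCP z = -28, so the true tips are about 30 mm behind the stated TCP at this opening. I'll back off 3 mm and grip.

{"name": "send_rows", "arguments": {
  "targets": [0,0,-0.004,0,0,0,-0.3,0,0,-0.004,0,0,0,-1,0,0,-0.004,0,0,0,-1,0,0,-0.004,0,0,0,-1,0,0,-0.004,0,0,0,-1,0,0,-0.004,0,0,0,-1],
  "grip_force": 100
}}

```text
clock: 5.25
eef_pos: [452.8, 7.3, -24.2]
tcp_rot: [-3.141, -0.001, -0.196]
contact_force: [-3.4, 0.4, 17.1]
opening: 0.157
grasp_force: 98.2
```

```bash
python3 -c "
from h import *
goal()"
```

```text
t 5.25 pos [452.8   7.3 -24.2] rot [-3.141e+00 -1.000e-03 -1.960e-01] F [-3.4  0.4 17.1] open 0.157 gf 98.15463781356812
```

```bash
python3 -c "
from h import *
goal((453,7,120,-.2),(468,-205,150,-.235))"
```

```text
t 5.25 pos [452.8   7.3 -24.2] rot [-3.141e+00 -1.000e-03 -1.960e-01] F [-3.4  0.4 17.1] open 0.157 gf 98.15463781356812
(453, 7, 120, -0.2) -> [0.0003, 0.0002, -0.1442] [-0.0, -0.001, 0.004]
(468, -205, 150, -0.235) -> [0.0564, 0.2052, -0.1742] [-0.0, -0.001, 0.039]
```

{"name": "send_rows", "arguments": {
  "targets": [0,0,-0.015,0,0,0,-1,0,0,-0.04,0,0,0,-1,0,0,-0.08,0,0,0,-1,0,0,-0.12,0,0,0,-1,0.02,0.03,-0.15,0,0,0.01,-1,0.056,0.205,-0.174,0,0,0.039,-1,0.056,0.205,-0.174,0,0,0.039,-1,0.056,0.205,-0.174,0,0,0.039,-1,0.056,0.205,-0.174,0,0,0.039,-1,0.056,0.205,-0.174,0,0,0.039,-1,0.056,0.205,-0.174,0,0,0.039,-1,0.056,0.205,-0.174,0,0,0.039,-1]
}}

```text
clock: 6.25
eef_pos: [466.9, -205.4, 148.7]
tcp_rot: [-3.141, 0.001, -0.238]
contact_force: [-0.3, 0.5, -0.3]
opening: 0.16
grasp_force: 98.5
```

Run:
```python
from h import *
goal()
import pickle
f=grab("wrist"); pickle.dump(f,open("w5.pkl","wb"))
cv2.imwrite("pics/w5.png",cv2.resize(f["color"],(800,600)))
```

```text
t 6.25 pos [ 466.9 -205.4  148.7] rot [-3.141e+00  1.000e-03 -2.380e-01] F [-0.3  0.5 -0.3] open 0.16 gf 98.4739601612091
```

View pics/w5.png

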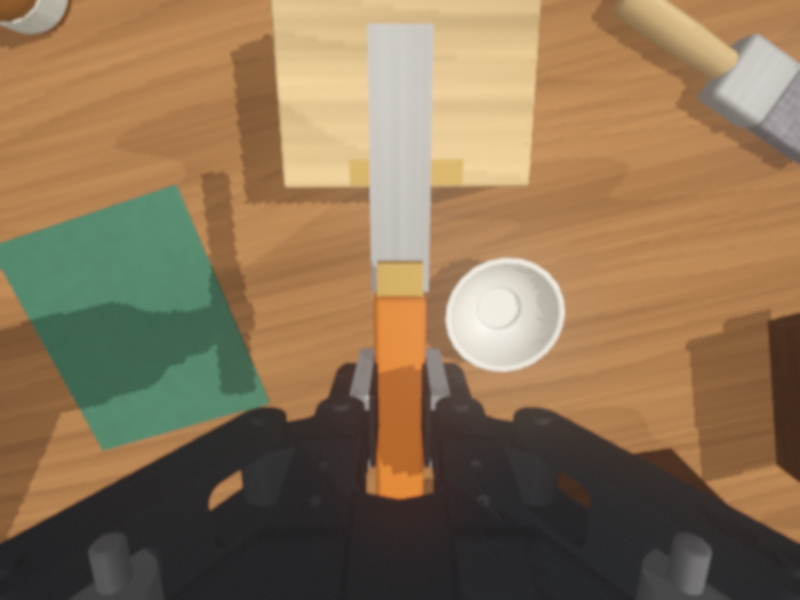

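Wrist view: knife held level in line with the tool, blade tip at (400,24), lid front edge (286,187)–(528,184). The brass strip is centred at (406,172).

Run:
```python
from h import *
import pickle
f=pickle.load(open("w5.pkl","rb"))
L=ray(f,286*.7,187*.7,64);Rr=ray(f,528*.7,184*.7,64)
print(L,Rr,np.linalg.norm(L-Rr),"yaw",np.arctan2(-(Rr-L)[0]*-1*-1,(L-Rr)[1]), np.arctan2(-(L-Rr)[0],(L-Rr)[1]))
print("mid",(L+Rr)/2, "strip",ray(f,406*.7,186*.7,64))
for z in (180,186,192): print("tip",ray(f,400*.7,24*.7,z)[:2])
for p in [(0,244),(177,186),(268,402),(105,449)]: print(ray(f,p[0]*.7,p[1]*.7,3)[:2].round(1))
print("dish",ray(f,505*.7,314*.7,28))
e=R.from_euler('z',-.238); tcp=r.sense()["eef_pos"]
print("tip pred",tcp+e.apply([107.4,0,0]))
```

```text
[ 542.30128612 -157.97256652   64.        ] [ 511.44331242 -292.32623172   64.        ] 137.8518113490949 yaw 0.2257617850878135 -0.2257617850878135
mid [ 526.87229927 -225.14939912   64.        ] strip [ 526.72683593 -224.57989358   64.        ]
tip [ 573.4420088  -232.09915775]
tip [ 571.70618952 -231.66568436]
tip [ 569.97037024 -231.23221097]
[555.2  71.8]
[563.4 -68.5]
[387.4 -78.1]
[378.1  67.2]
dish [ 424.86810252 -272.31385948   28.        ]
tip pred [ 571.11990596 -229.6833224   148.52995222]
```

```bash
python3 -c "
from h import *
goal((398,-194.1,100,-.228),(398,-194.1,14.8,-.228))"
```

```text
t 6.3 pos [ 466.7 -204.4  148.5] rot [-3.141e+00  1.000e-03 -2.360e-01] F [-0.2 -0.2 -0.5] open 0.157 gf 98.4746253490448
(398, -194.1, 100, -0.228) -> [-0.0692, 0.0061, 0.0486] [-0.001, 0.001, -0.008]
(398, -194.1, 14.8, -0.228) -> [-0.0691, 0.0062, 0.1338] [-0.001, 0.001, -0.008]
```

{"name": "send_rows", "arguments": {
  "targets": [-0.035,0.003,0.01,0,0,-0.008,-1,-0.069,0.006,0.03,0,0,-0.008,-1,-0.069,0.006,0.07,0,0,-0.008,-1,-0.069,0.006,0.1,0,0,-0.008,-1,-0.069,0.006,0.125,0,0,-0.008,-1,-0.069,0.006,0.1338,0,0,-0.008,-1,-0.069,0.006,0.1338,0,0,-0.008,-1,-0.069,0.006,0.1338,0,0,-0.008,-1,-0.069,0.006,0.1338,0,0,-0.008,-1]
}}

```text
clock: 7.05
eef_pos: [399.9, -194.5, 16.5]
tcp_rot: [3.141, -0.002, -0.226]
contact_force: [0.5, -0.1, -0.9]
opening: 0.157
grasp_force: 98.4
```

Run:
```python
from h import *
goal((398,-194.1,14.8,-.228),(443.8,-204.9,14.8,-.228))
import pickle
s=grab("scene"); w=grab("wrist"); pickle.dump((s,w),open("p6.pkl","wb"))
o=np.zeros((600,800,3),np.uint8)
o[:,:800]=cv2.resize(s["color"][150:240,200:320],(800,600),interpolation=2)
cv2.imwrite("pics/p6.png",o)
tip=r.sense()["eef_pos"]+R.from_euler('z',-.228).apply([107.4,0,37.2])
for n,f in(("s",s),("w",w)): print(n,"tip pred px",np.round(proj(f,tip),1),"slot px",np.round(proj(f,[526.9,-224,51.5]),1))
```

```text
t 7.05 pos [ 399.9 -194.5   16.5] rot [ 3.141e+00 -2.000e-03 -2.260e-01] F [ 0.5 -0.1 -0.9] open 0.157 gf 98.4466302394867
(398, -194.1, 14.8, -0.228) -> [-0.0019, 0.0, 0.0017] [0.0, -0.002, 0.002]
(443.8, -204.9, 14.8, -0.228) -> [0.0451, 0.0003, 0.0017] [0.0, -0.002, 0.002]
s tip pred px [253.3 183.4] slot px [247.2 186.3]
w tip pred px [278.5  18.6] slot px [277.9 -46.8]
```

View pics/p6.png

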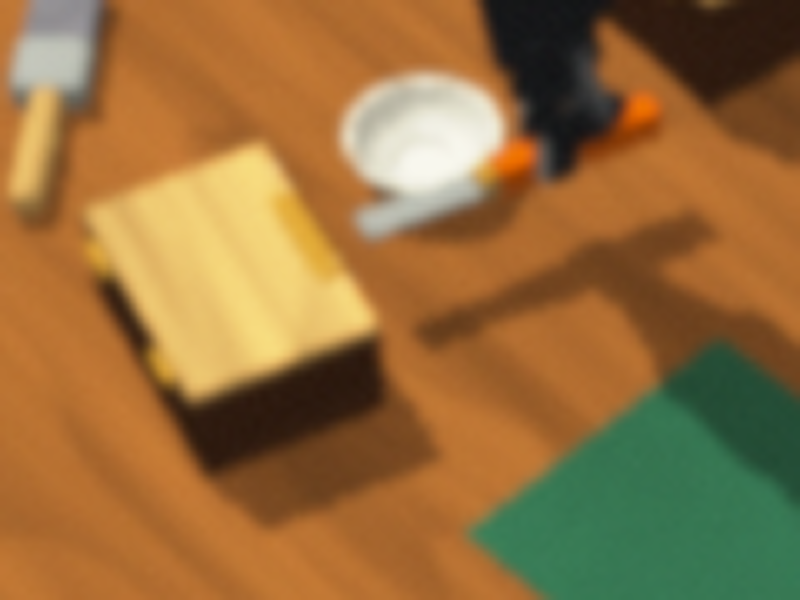

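Scene crop: the blade tip is at (370,222), level and about 25 mm short of the brass-marked front edge (322,234), on the slot's line. I'll insert under guard.

{"name": "send_rows", "arguments": {
  "targets": [0,0,0.0015,0,0,0.002,-1,0.007,0,0.0015,0,0,0.002,-1,0.014,0,0.0015,0,0,0.002,-1,0.021,0,0.0015,0,0,0.002,-1,0.026,0,0.0015,0,0,0.002,-1,0.03,0,0.0015,0,0,0.002,-1,0.03,0,0.0015,0,0,0.002,-1]
}}

```text
clock: 7.73
eef_pos: [429.3, -201.6, 13.9]
tcp_rot: [3.141, -0.001, -0.229]
contact_force: [1.1, 0.4, -0.7]
opening: 0.157
grasp_force: 98.4
```

```bash
python3 -c "
from h import *
goal((443.8,-204.9,14.8,-.228))"
```

```text
t 7.73 pos [ 429.3 -201.6   13.9] rot [ 3.141e+00 -1.000e-03 -2.290e-01] F [ 1.1  0.4 -0.7] open 0.157 gf 98.4459400177002
(443.8, -204.9, 14.8, -0.228) -> [0.0149, -0.0001, -0.0009] [0.0, -0.001, -0.001]
```

{"name": "send_rows", "arguments": {
  "targets": [0.006,0,-0.001,0,0,0,-1,0.012,0,-0.001,0,0,0,-1,0.018,0,-0.001,0,0,0,-1,0.022,0,-0.001,0,0,0,-1,0.022,0,-0.001,0,0,0,-1]
}}

```text
clock: 8.15
eef_pos: [450.7, -206.6, 15.0]
tcp_rot: [3.141, -0.001, -0.229]
contact_force: [-0.1, 0.5, -0.6]
opening: 0.155
grasp_force: 98.4
```

{"name": "send_rows", "arguments": {
  "targets": [0,0,-0.003,0,0,0,-1,0,0,-0.006,0,0,0,-1,0,0,-0.01,0,0,0,-1,0,0,-0.015,0,0,0,-1,0,0,-0.015,0,0,0,-1]
}}

```text
clock: 8.57
eef_pos: [449.3, -206.2, 30.7]
tcp_rot: [3.142, 0.0, -0.229]
contact_force: [0.1, 1.0, -2.8]
opening: 0.157
grasp_force: 98.2
```

```bash
python3 -c "
from h import *
goal()"
```

```text
t 8.57 pos [ 449.3 -206.2   30.7] rot [ 3.142  0.    -0.229] F [ 0.1  1.  -2.8] open 0.157 gf 98.18314790725708
```

{"name": "send_rows", "arguments": {
  "targets": [0.003,0,-0.006,0,0,0,-1,0.007,0,-0.012,0,0,0,-1,0.01,0,-0.018,0,0,0,-1,0.014,0,-0.025,0,0,0,-1,0.018,0,-0.032,0,0,0,-1,0.021,0,-0.04,0,0,0,-1,0.025,0,-0.048,0,0,0,-1,0.028,0,-0.055,0,0,0,-1,0.031,0,-0.06,0,0,0,-1,0.034,0,-0.062,0,0,0,-1]
}}

```text
clock: 9.4
eef_pos: [483.5, -214.3, 93.0]
tcp_rot: [3.141, -0.002, -0.229]
contact_force: [-0.4, -0.3, -2.8]
opening: 0.157
grasp_force: 98.2
```

{"name": "send_rows", "arguments": {
  "targets": [0.008,0,0,0,0,0,-1,0.016,0,0,0,0,0,-1,0.024,0,0,0,0,0,-1,0.032,0,0,0,0,0,-1,0.04,0,0,0,0,0,-1,0.048,0,0,0,0,0,-1,0.056,0,0,0,0,0,-1,0.064,0,0,0,0,0,-1,0.068,0,0,0,0,0,-1,0.07,0,0,0,0,0,-1,0.07,0,0,0,0,0,-1]
}}

```text
clock: 10.32
eef_pos: [551.5, -230.1, 91.9]
tcp_rot: [3.142, -0.001, -0.229]
contact_force: [0.4, 0.4, -1.1]
opening: 0.162
grasp_force: 99.0
```

Run:
```python
from h import *
goal((453,7,120,-.196))
import pickle
s=grab("scene"); t=grab("top"); pickle.dump((s,t),open("p7.pkl","wb"))
o=np.hstack([cv2.resize(s["color"][110:250,190:330],(400,400),interpolation=2),cv2.resize(t["color"][130:270,280:420],(400,400),interpolation=2)])
cv2.imwrite("pics/p7.png",o)
```

```text
t 10.32 pos [ 551.5 -230.1   91.9] rot [ 3.142e+00 -1.000e-03 -2.290e-01] F [ 0.4  0.4 -1.1] open 0.162 gf 98.99661540985107
(453, 7, 120, -0.196) -> [-0.1498, -0.2085, -0.0283] [0.0, -0.001, -0.033]
```

View pics/p7.png

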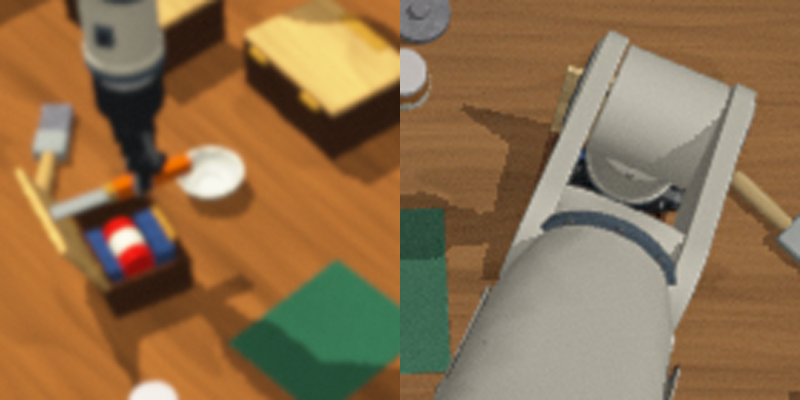

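Composite view: scene crop shows the lid leaning back past upright at (45,210) and the red bar between the blue pads at (125,245). Now the knife goes back to its place.

{"name": "send_rows", "arguments": {
  "targets": [-0.03,0,0,0,0,0,-1,-0.065,0,0,0,0,0,-1,-0.1,-0.01,0,0,0,0,-1,-0.13,-0.04,0,0,0,0,-1,-0.15,-0.08,0,0,0,-0.01,-1,-0.15,-0.12,0,0,0,-0.02,-1,-0.15,-0.16,0,0,0,-0.033,-1,-0.15,-0.19,0,0,0,-0.033,-1,-0.15,-0.2085,0.01,0,0,-0.033,-1,-0.15,-0.2085,0.04,0,0,-0.033,-1,-0.15,-0.2085,0.06,0,0,-0.033,-1,-0.15,-0.2085,0.07,0,0,-0.033,-1]
}}

```text
clock: 11.42
eef_pos: [451.0, 7.8, 20.3]
tcp_rot: [3.141, 0.001, -0.195]
contact_force: [-0.5, -0.1, -0.4]
opening: 0.158
grasp_force: 100.0
```

```bash
python3 -c "
from h import *
goal((452.6,7.3,-23.5,-.196))"
```

```text
t 11.42 pos [451.    7.8  20.3] rot [ 3.141e+00  1.000e-03 -1.950e-01] F [-0.5 -0.1 -0.4] open 0.158 gf 99.9895191192627
(452.6, 7.3, -23.5, -0.196) -> [0.0018, 0.0001, 0.0438] [0.0, 0.001, 0.001]
```

{"name": "send_rows", "arguments": {
  "targets": [0.001,0,0.015,0,0,0,-1,0.001,0,0.028,0,0,0,-1,0.001,0,0.036,0,0,0,-1,0.001,0,0.041,0,0,0,-1,0.001,0,0.043,0,0,0,-1,0.001,0,0.043,0,0,0,-1]
}}

```text
clock: 11.92
eef_pos: [453.2, 6.9, -21.0]
tcp_rot: [-3.142, -0.0, -0.197]
contact_force: [0.1, -0.6, -0.6]
opening: 0.153
grasp_force: 100.0
```

{"name": "send_rows", "arguments": {
  "targets": [0,0,0,0,0,0,-0.5,0,0,0,0,0,0,0,0,0,0,0,0,0,0.5,0,0,0,0,0,0,1,0,0,-0.01,0,0,0,1,0,0,-0.03,0,0,0,1,0,0,-0.07,0,0,0,1,0,0,-0.11,0,0,0,1,0,0,-0.15,0,0,0,1,0,0,-0.18,0,0,0,1,0,0,-0.18,0,0,0,1,0,0,-0.18,0,0,0,1]
}}

```text
clock: 12.92
eef_pos: [454.4, 7.1, 161.5]
tcp_rot: [-3.141, -0.005, -0.196]
contact_force: [-0.2, 0.5, 0.9]
opening: 0.997
grasp_force: 0.0
```

Run:
```python
from h import *
import pickle
goal()
w=grab("wrist");pickle.dump(w,open("w8.pkl","wb"))
hs=cv2.cvtColor(w["color"],cv2.COLOR_BGR2HSV);m=cv2.inRange(hs,(5,150,100),(16,255,255))
for c in cv2.findContours(m,0,1)[0]:
    if cv2.contourArea(c)>300:
        P=np.array([ray(w,*p,23)[:2] for p in c[:,0]],np.float32); print("orange",[np.round(v,1) for v in cv2.minAreaRect(P)],cv2.boundingRect(c))
```

```text
t 12.92 pos [454.4   7.1 161.5] rot [-3.141 -0.005 -0.196] F [-0.2  0.5  0.9] open 0.997 gf 0.0
orange [array([439. ,   8.8]), array([15. , 93.3]), np.float64(78.4)] (273, 162, 15, 87)
```

```bash
python3 -c "
from h import *
goal((470,262,230,-.196),(576,-235,190,-.228)); print(r.sense()['qpos'].round(2))"
```

```text
t 12.97 pos [453.2   7.1 159.8] rot [-3.141e+00 -2.000e-03 -1.960e-01] F [ 0.1 -1.1 -0.3] open 1.002 gf 0.0
(470, 262, 230, -0.196) -> [-0.033, -0.2533, -0.0701] [-0.0, -0.002, -0.0]
(576, -235, 190, -0.228) -> [0.1677, 0.2135, -0.0299] [-0.0, -0.002, 0.032]
[0.01 0.13 2.03 0.   0.98 1.78]
```

{"name": "send_rows", "arguments": {
  "targets": [-0.033,-0.2533,-0.07,0,0,0,1,-0.033,-0.2533,-0.07,0,0,0,1,-0.033,-0.2533,-0.07,0,0,0,1,-0.033,-0.2533,-0.07,0,0,0,1,-0.033,-0.2533,-0.07,0,0,0,1,-0.033,-0.2533,-0.07,0,0,0,1,-0.033,-0.2533,-0.07,0,0,0,1,-0.033,-0.2533,-0.07,0,0,0,1,-0.033,-0.2533,-0.07,0,0,0,1,-0.033,-0.2533,-0.07,0,0,0,1]
}}

```text
clock: 13.8
eef_pos: [469.1, 260.3, 227.3]
tcp_rot: [3.139, 0.002, -0.196]
contact_force: [0.3, -0.2, 0.3]
opening: 0.998
grasp_force: 0.0
```

Run:
```python
from h import *
import pickle
goal()
w=grab("wrist");pickle.dump(w,open("w9.pkl","wb"))
for n,p in (("vee",[427,309,26]),("cradle",[585,235,40])): print(n,np.round(proj(w,p)))
cv2.imwrite("pics/w9.png",cv2.resize(w["color"],(800,600),interpolation=2))
```

```text
t 13.8 pos [469.1 260.3 227.3] rot [ 3.139e+00  2.000e-03 -1.960e-01] F [ 0.3 -0.2  0.3] open 0.998 gf 0.0
vee [247. 220.]
cradle [280.  75.]
```

View pics/w9.png

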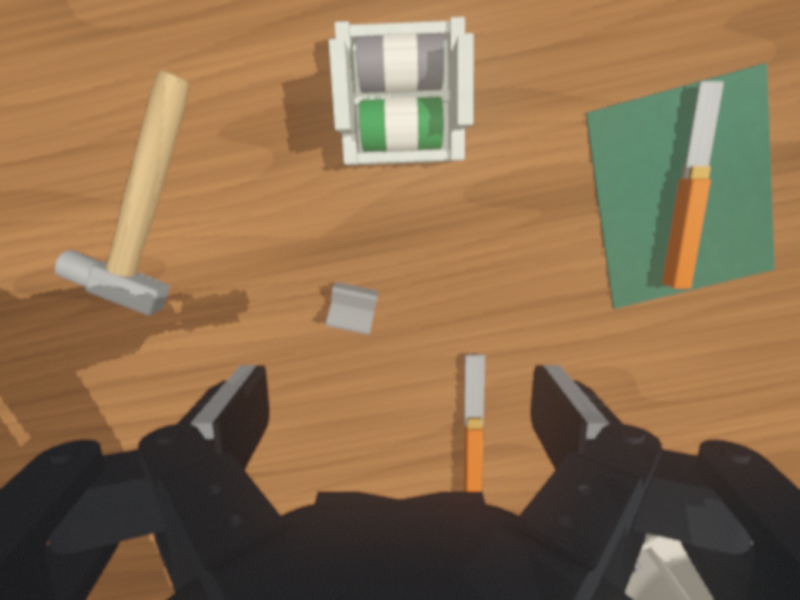

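Wrist view: vee block with corners (332,284), (376,291), (371,333), (326,325); cradle cheek tops run (331,40)–(337,134) and (473,34)–(473,124); rail front corners are (345,163) and (465,160). The knife lies back on the mat at (690,185).

Run:
```python
from h import *
import pickle
w=pickle.load(open("w9.pkl","rb"))
def P(x,y,z): return ray(w,x*.7,y*.7,z)[:2]
v=np.array([P(*p,26) for p in [(332,284),(376,291),(371,333),(326,325)]]) # RL RR FR FL
print("vee",v.round(1).tolist(),[np.linalg.norm(v[i]-v[(i+1)%4]).round(1) for i in range(4)],v.mean(0).round(1))
d=v[0]+v[1]-v[2]-v[3]; e=v[0]+v[3]-v[1]-v[2]; print("yaw",np.arctan2(d[1],d[0]),np.arctan2(-e[0],e[1]))
c=np.array([P(*p,72) for p in [(331,40),(473,34),(473,124),(337,134)]])
print("cheeks",c.round(1).tolist(),[np.linalg.norm(c[i]-c[(i+1)%4]).round(1) for i in range(4)],c.mean(0).round(1))
d=c[0]+c[1]-c[2]-c[3]; e=c[0]+c[3]-c[1]-c[2]; print("yaw",np.arctan2(d[1],d[0]),np.arctan2(-e[0],e[1]))
print("rail top z26",P(345,152,26),P(465,150,26),"base z0",P(345,163,0),P(465,160,0))
hs=cv2.cvtColor(w["color"],cv2.COLOR_BGR2HSV)
g=cv2.cvtColor(w["color"],cv2.COLOR_BGR2GRAY)
print("gray rows vee col 245:",g[195:237,245].tolist())
print("gray cradle row 60 :",g[60,225:340].tolist())
print("gray cradle row 85 :",g[85,225:340].tolist())
print("gray cradle col 280:",g[5:120,280].tolist())
```

```text
vee [[457.5, 321.3], [443.7, 284.8], [406.2, 297.4], [421.6, 335.5]] [np.float64(39.0), np.float64(39.6), np.float64(41.1), np.float64(38.6)] [432.3 309.8]
yaw -0.3508231067451699 -0.3729433260036806
cheeks [[630.3, 273.4], [615.4, 179.8], [559.9, 188.3], [572.0, 283.2]] [np.float64(94.8), np.float64(56.2), np.float64(95.7), np.float64(59.1)] [594.4 231.2]
yaw -0.1592172302857046 -0.14243701241976756
rail top z26 [562.49223585 285.12171986] [545.0413339 189.4380175] base z0 [555.48434752 289.84350228] [537.52875125 186.73579289]
gray rows vee col 245: [136, 138, 139, 140, 136, 132, 132, 138, 152, 165, 167, 162, 156, 153, 152, 153, 153, 153, 155, 162, 167, 170, 172, 173, 173, 174, 174, 174, 173, 174, 175, 174, 173, 172, 168, 158, 147, 139, 135, 134, 132, 132]
gray cradle row 60 : [109, 109, 108, 109, 109, 110, 128, 174, 211, 224, 226, 226, 226, 225, 225, 226, 224, 214, 191, 173, 168, 161, 149, 155, 171, 172, 155, 131, 118, 117, 118, 118, 118, 118, 118, 119, 118, 119, 118, 119, 119, 120, 120, 126, 149, 176, 186, 187, 187, 187, 187, 186, 186, 186, 185, 185, 185, 185, 184, 184, 183, 184,
[... 759 characters left out ...]
50, 180, 207, 217, 219, 219, 219, 219, 218, 218, 217, 205, 173, 145, 138, 139, 138, 140, 139, 138, 138]
gray cradle col 280: [137, 138, 139, 142, 144, 147, 147, 147, 147, 150, 169, 198, 218, 225, 226, 226, 224, 220, 214, 212, 214, 218, 223, 228, 231, 234, 236, 234, 231, 231, 234, 236, 237, 237, 237, 237, 236, 235, 232, 231, 230, 230, 229, 227, 224, 221, 220, 219, 219, 218, 215, 211, 206, 199, 192, 185, 178, 171, 166, 168, 175, 183, 190, 199, 207, 213, 217, 221, 226, 230, 234, 236, 236, 234, 232, 233, 236, 237, 238, 238, 237, 237, 236, 234, 232, 231, 231, 229, 226, 223, 221, 219, 218, 217, 213, 208, 201, 192, 183, 177, 181, 200, 216, 222, 223, 222, 219, 203, 169, 135, 120, 127, 137, 144, 146]
```

Run:
```python
from h import *
import pickle
w=pickle.load(open("w9.pkl","rb"))
g=cv2.cvtColor(w["color"],cv2.COLOR_BGR2GRAY).astype(float)
pts=[]
for c in range(236,258,3):
    col=g[203:228,c]; d=np.diff(cv2.GaussianBlur(col.reshape(-1,1),(1,3),0)[:,0]); k=np.argmax(d[5:18])+5; pts.append((c,203+k+.5))
print(pts)
q=np.array([ray(w,u,v,9.7)[:2] for u,v in pts]); print(q.round(1).tolist())
row=214; print("row",row,g[row,222:272].astype(int).tolist())
print("valley",ray(w,280,63,28)[:2], "bands z40 grey/green",ray(w,280.5,45,46)[:2],ray(w,280.3,80,46)[:2])
goal((576,-235,210,-.196))
```

```text
[(236, np.float64(212.5)), (239, np.float64(213.5)), (242, np.float64(213.5)), (245, np.float64(213.5)), (248, np.float64(214.5)), (251, np.float64(215.5)), (254, np.float64(215.5)), (257, np.float64(216.5))]
[[435.0, 324.3], [432.9, 320.7], [432.1, 316.8], [431.4, 312.9], [429.2, 309.3], [427.1, 305.7], [426.3, 301.8], [424.2, 298.2]]
row 214 [136, 135, 132, 124, 112, 106, 107, 109, 121, 146, 164, 170, 172, 171, 170, 170, 169, 169, 167, 166, 165, 163, 162, 162, 160, 159, 157, 156, 155, 155, 155, 154, 153, 154, 153, 153, 152, 153, 152, 150, 147, 140, 135, 135, 135, 135, 136, 135, 135, 135]
valley [598.71687923 232.49165199] bands z40 grey/green [612.47168831 229.32162105] [579.17185821 236.13607568]
t 13.85 pos [469.3 260.1 227.6] rot [ 3.14e+00  2.00e-03 -1.97e-01] F [ 0.4 -0.1  0.3] open 0.999 gf 0.0
(576, -235, 210, -0.196) -> [0.2017, 0.4645, 0.0182] [0.002, 0.002, -0.001]
```

{"name": "send_rows", "arguments": {
  "targets": [0.2,0.464,0.018,0,0,-1.5,1,0.2,0.464,0.018,0,0,-1.5,1,0.2,0.464,0.018,0,0,-1.5,1,0.2,0.464,0.018,0,0,-1.5,1,0.2,0.464,0.018,0,0,-1.5,1,0.2,0.464,0.018,0,0,-1.5,1,0.2,0.464,0.018,0,0,-1.5,1,0.2,0.464,0.018,0,0,-1.5,1,0.2,0.464,0.018,0,0,-1.5,1,0.2,0.464,0.018,0,0,-1.5,1,0.2,0.464,0.018,0,0,-1.5,1,0.2,0.464,0.018,0,0,-1.5,1]
}}

```text
clock: 14.85
eef_pos: [564.5, -188.8, 212.0]
tcp_rot: [-3.14, 0.0, 1.182]
contact_force: [1.6, -0.1, 0.3]
opening: 0.997
grasp_force: 0.0
```

Run:
```python
from h import *
goal((576,-235,210,2.913))
```

```text
t 14.85 pos [ 564.5 -188.8  212. ] rot [-3.14   0.     1.182] F [ 1.6 -0.1  0.3] open 0.997 gf 0.0
(576, -235, 210, 2.913) -> [-0.0384, 0.0281, 0.002] [-0.001, -0.001, -1.731]
```

{"name": "send_rows", "arguments": {
  "targets": [-0.038,0.028,0,0,0,-1.731,1,-0.038,0.028,0,0,0,-1.731,1,-0.038,0.028,0,0,0,-1.731,1,-0.038,0.028,0,0,0,-1.731,1,-0.038,0.028,0,0,0,-1.731,1,-0.038,0.028,0,0,0,-1.731,1,-0.038,0.028,0,0,0,-1.731,1,-0.038,0.028,0,0,0,-1.731,1,-0.038,0.028,0,0,0,-1.731,1,-0.038,0.028,0,0,0,-1.731,1,-0.038,0.028,0,0,0,-1.731,1,-0.038,0.028,0,0,0,-1.731,1]
}}

```text
clock: 15.85
eef_pos: [575.7, -232.7, 211.9]
tcp_rot: [-3.141, -0.001, 2.682]
contact_force: [-1.2, -0.1, 0.9]
opening: 0.998
grasp_force: 0.0
```

```bash
python3 -c "
from h import *
goal((576,-235,210,2.913))"
```

```text
t 15.85 pos [ 575.7 -232.7  211.9] rot [-3.141e+00 -1.000e-03  2.682e+00] F [-1.2 -0.1  0.9] open 0.998 gf 0.0
(576, -235, 210, 2.913) -> [-0.0013, -0.0019, 0.0019] [-0.0, -0.001, -0.231]
```

{"name": "send_rows", "arguments": {
  "targets": [-0.001,-0.002,0.002,0,0,-0.231,0.8,-0.001,-0.002,0.002,0,0,-0.231,0.8,-0.001,-0.002,0.002,0,0,-0.231,0.8,-0.001,-0.002,0.002,0,0,-0.231,0.8,-0.001,-0.002,0.002,0,0,-0.231,0.8]
}}

```text
clock: 16.27
eef_pos: [576.7, -234.3, 210.4]
tcp_rot: [3.142, -0.001, 2.904]
contact_force: [0.4, -0.0, -1.1]
opening: 0.901
grasp_force: 0.0
```

Run:
```python
from h import *
import pickle
goal()
w=grab("wrist");pickle.dump(w,open("w10.pkl","wb"))
hs=cv2.cvtColor(w["color"],cv2.COLOR_BGR2HSV)
m=cv2.inRange(hs,(0,150,80),(5,255,255))|cv2.inRange(hs,(174,150,80),(180,255,255))
for c in cv2.findContours(m,0,1)[0]:
    if cv2.contourArea(c)>100:
        P=np.array([ray(w,*p,40)[:2] for p in c[:,0]],np.float32); print("red",[np.round(v,1) for v in cv2.minAreaRect(P)],cv2.boundingRect(c))
print("pred",np.round(proj(w,[576,-235,46])))
mm=cv2.inRange(hs,(100,100,50),(125,255,255))
for c in cv2.findContours(mm,0,1)[0]:
    if cv2.contourArea(c)>100:
        P=np.array([ray(w,*p,40)[:2] for p in c[:,0]],np.float32); print("blue",[np.round(v,1) for v in cv2.minAreaRect(P)],cv2.boundingRect(c))
```

```text
t 16.27 pos [ 576.7 -234.3  210.4] rot [ 3.142e+00 -1.000e-03  2.904e+00] F [ 0.4 -0.  -1.1] open 0.901 gf 0.0
red [array([ 578.8, -214.6]), array([19.4, 36.9]), np.float64(76.9)] (289, 166, 18, 33)
red [array([ 567.8, -260.1]), array([19.4, 36.7]), np.float64(76.4)] (248, 166, 18, 33)
pred [279. 185.]
blue [array([ 641.7, -582.5]), array([ 58.5, 126.9]), np.float64(62.9)] (0, 251, 48, 85)
```

```bash
python3 -c "
from h import *
goal((574.8,-236.7,60,2.909),(574.8,-236.7,-21,2.909))"
```

```text
t 16.32 pos [ 576.9 -234.1  210.5] rot [-3.142 -0.     2.905] F [-0.3 -0.1 -0.5] open 0.899 gf 0.0
(574.8, -236.7, 60, 2.909) -> [0.0014, -0.003, 0.1505] [0.0, -0.0, -0.004]
(574.8, -236.7, -21, 2.909) -> [0.0014, -0.003, 0.2315] [0.0, -0.0, -0.004]
```

{"name": "send_rows", "arguments": {
  "targets": [0.0014,-0.003,0.04,0,0,-0.004,0.8,0.0014,-0.003,0.08,0,0,-0.004,0.8,0.0014,-0.003,0.12,0,0,-0.004,0.8,0.0014,-0.003,0.15,0,0,-0.004,0.8,0.0014,-0.003,0.17,0,0,-0.004,0.8,0.0014,-0.003,0.185,0,0,-0.004,0.8,0.0014,-0.003,0.2,0,0,-0.004,0.8,0.0014,-0.003,0.2,0,0,-0.004,0.8]
}}

```text
clock: 16.98
eef_pos: [573.2, -235.5, 7.6]
tcp_rot: [3.141, -0.005, 2.911]
contact_force: [-0.0, 0.1, -0.2]
opening: 0.898
grasp_force: 0.0
```

```bash
python3 -c "
from h import *
goal((574.8,-236.7,-21,2.909))"
```

```text
t 16.98 pos [ 573.2 -235.5    7.6] rot [ 3.141 -0.005  2.911] F [-0.   0.1 -0.2] open 0.898 gf 0.0
(574.8, -236.7, -21, 2.909) -> [-0.0019, -0.0009, 0.0286] [0.001, -0.005, 0.002]
```

{"name": "send_rows", "arguments": {
  "targets": [-0.001,-0.001,0.008,0,0,0,0.8,-0.001,-0.001,0.016,0,0,0,0.8,-0.001,-0.001,0.023,0,0,0,0.8,-0.001,-0.001,0.028,0,0,0,0.8,-0.001,-0.001,0.028,0,0,0,0.8]
}}

```text
clock: 17.4
eef_pos: [575.6, -237.2, -18.3]
tcp_rot: [3.141, -0.001, 2.913]
contact_force: [-0.8, 0.7, 0.4]
opening: 0.9
grasp_force: 0.0
```

{"name": "send_rows", "arguments": {
  "targets": [0,0,0,0,0,0,0.4,0,0,0,0,0,0,0.2,0,0,0,0,0,0,0,0,0,0,0,0,0,0,0,0,0,0,0,0,0],
  "grip_force": 40
}}

```text
clock: 17.82
eef_pos: [576.4, -237.5, -17.1]
tcp_rot: [-3.141, 0.0, 2.913]
contact_force: [-0.4, -0.9, 1.1]
opening: 0.741
grasp_force: 44.4
```

```bash
python3 -c "
from h import *
goal((574,-236.7,140,2.909))"
```

```text
t 17.82 pos [ 576.4 -237.5  -17.1] rot [-3.141  0.     2.913] F [-0.4 -0.9  1.1] open 0.741 gf 44.35600697994232
(574, -236.7, 140, 2.909) -> [0.0024, 0.0002, -0.1571] [-0.0, 0.0, 0.004]
```

{"name": "send_rows", "arguments": {
  "targets": [0.002,0,-0.02,0,0,0,0,0.002,0,-0.05,0,0,0,0,0.002,0,-0.085,0,0,0,0,0.002,0,-0.12,0,0,0,0,0.002,0,-0.15,0,0,0,0,0.01,0,-0.157,0,0,0,0,0.01,0,-0.157,0,0,0,0,0.01,0,-0.157,0,0,0,0]
}}

```text
clock: 18.48
eef_pos: [565.5, -234.8, 138.9]
tcp_rot: [3.141, -0.001, 2.913]
contact_force: [0.5, 0.2, -2.2]
opening: 0.74
grasp_force: 50.5
```

Run:
```python
from h import *
import pickle
goal((432,309,130,2.77))
w=grab("wrist")
hs=cv2.cvtColor(w["color"],cv2.COLOR_BGR2HSV)
m=cv2.inRange(hs,(0,150,80),(5,255,255))|cv2.inRange(hs,(174,150,80),(180,255,255))
for c in cv2.findContours(m,0,1)[0]:
    if cv2.contourArea(c)>300: print("red",cv2.boundingRect(c),np.round(cv2.minAreaRect(c)[2],1))
p=r.sense()["eef_pos"]; print(np.round(proj(w,p+[0,0,63.])))
```

```text
t 18.48 pos [ 565.5 -234.8  138.9] rot [ 3.141e+00 -1.000e-03  2.913e+00] F [ 0.5  0.2 -2.2] open 0.74 gf 50.49560487270355
(432, 309, 130, 2.77) -> [0.2533, 0.4994, 0.0092] [0.0, -0.001, 0.143]
red (309, 227, 51, 87) 89.3
red (200, 226, 52, 88) 1.4
[281. 292.]
```

{"name": "send_rows", "arguments": {
  "targets": [0.05,0.08,0.009,0,0,0.03,0,0.254,0.499,0.009,0,0,0.143,0,0.254,0.499,0.009,0,0,0.143,0,0.254,0.499,0.009,0,0,0.143,0,0.254,0.499,0.009,0,0,0.143,0,0.254,0.499,0.009,0,0,0.143,0,0.254,0.499,0.009,0,0,0.143,0,0.254,0.499,0.009,0,0,0.143,0,0.254,0.499,0.009,0,0,0.143,0,0.254,0.499,0.009,0,0,0.143,0,0.254,0.499,0.009,0,0,0.143,0,0.254,0.499,0.009,0,0,0.143,0]
}}

```text
clock: 19.53
eef_pos: [444.1, 251.1, 129.1]
tcp_rot: [-3.139, -0.002, 2.77]
contact_force: [0.4, 0.2, -1.8]
opening: 0.741
grasp_force: 50.3
```

{"name": "send_rows", "arguments": {
  "targets": [0,0,0,0,0,0,0,0,0,0,0,0,0,0]
}}

```text
clock: 19.7
eef_pos: [444.3, 251.3, 129.1]
tcp_rot: [-3.139, -0.002, 2.774]
contact_force: [-1.0, -0.4, -2.6]
opening: 0.74
grasp_force: 50.3
```

```bash
python3 -c "
from h import *
goal((430.5,310,130,2.77),(430.5,310,40,2.77))"
```

```text
t 19.7 pos [444.3 251.3 129.1] rot [-3.139e+00 -2.000e-03  2.774e+00] F [-1.  -0.4 -2.6] open 0.74 gf 50.345723032951355
(430.5, 310, 130, 2.77) -> [0.034, 0.0498, -0.0009] [-0.003, -0.002, 0.004]
(430.5, 310, 40, 2.77) -> [0.0338, 0.0501, 0.0891] [-0.003, -0.002, 0.004]
```

{"name": "send_rows", "arguments": {
  "targets": [0.017,0.025,0,0,0,0.004,0,0.034,0.05,0.01,0,0,0.004,0,0.034,0.05,0.04,0,0,0.004,0,0.034,0.05,0.07,0,0,0.004,0,0.034,0.05,0.095,0,0,0.004,0,0.034,0.05,0.115,0,0,0.004,0,0.034,0.05,0.122,0,0,0.004,0,0.034,0.05,0.122,0,0,0.004,0,0.034,0.05,0.122,0,0,0.004,0]
}}

```text
clock: 20.45
eef_pos: [432.7, 307.8, 8.9]
tcp_rot: [-3.14, -0.001, 2.765]
contact_force: [0.0, 0.6, -0.8]
opening: 0.739
grasp_force: 50.2
```

```bash
python3 -c "
from h import *
goal((430.5,310,-4.5,2.77))"
```

```text
t 20.45 pos [432.7 307.8   8.9] rot [-3.140e+00 -1.000e-03  2.765e+00] F [ 0.   0.6 -0.8] open 0.739 gf 50.2171665430069
(430.5, 310, -4.5, 2.77) -> [0.0029, 0.0012, 0.0134] [-0.001, -0.001, -0.005]
```

{"name": "send_rows", "arguments": {
  "targets": [0.002,0.001,0.003,0,0,-0.005,0,0.002,0.001,0.006,0,0,-0.005,0,0.002,0.001,0.009,0,0,-0.005,0,0.002,0.001,0.011,0,0,-0.005,0,0.002,0.001,0.0125,0,0,-0.005,0,0.002,0.001,0.0125,0,0,-0.005,0]
}}

```text
clock: 20.95
eef_pos: [431.0, 310.5, -3.3]
tcp_rot: [3.141, -0.0, 2.771]
contact_force: [-1.5, 0.5, -0.5]
opening: 0.735
grasp_force: 50.6
```

```bash
python3 -c "
from h import *
goal((430.5,310,-4.5,2.77))"
```

```text
t 20.95 pos [431.  310.5  -3.3] rot [ 3.141 -0.     2.771] F [-1.5  0.5 -0.5] open 0.735 gf 50.550801157951355
(430.5, 310, -4.5, 2.77) -> [0.0003, -0.0006, 0.0012] [0.0, -0.0, 0.001]
```

{"name": "send_rows", "arguments": {
  "targets": [0,0,0.0012,0,0,0,0,0,0,0.0025,0,0,0,0,0,0,0.0025,0,0,0,0]
}}

```text
clock: 21.2
eef_pos: [430.6, 310.9, -4.4]
tcp_rot: [3.141, -0.001, 2.77]
contact_force: [-9.1, 1.5, 19.8]
opening: 0.739
grasp_force: 53.1
```

```bash
python3 -c "
from h import *
goal()"
```

```text
t 21.2 pos [430.6 310.9  -4.4] rot [ 3.141e+00 -1.000e-03  2.770e+00] F [-9.1  1.5 19.8] open 0.739 gf 53.13500225543976
```

{"name": "send_rows", "arguments": {
  "targets": [0,0,-0.001,0,0,0,0.6,0,0,-0.001,0,0,0,0.8,0,0,-0.001,0,0,0,0.8,0,0,-0.001,0,0,0,0.8,0,0,-0.02,0,0,0,0.8,0,0,-0.05,0,0,0,0.8,0,0,-0.09,0,0,0,0.8,0,0,-0.13,0,0,0,0.8,0,0,-0.16,0,0,0,0.8,0,0,-0.16,0,0,0,0.8]
}}

```text
clock: 22.03
eef_pos: [434.4, 312.6, 160.3]
tcp_rot: [3.133, 0.005, 2.771]
contact_force: [1.1, 1.6, 0.1]
opening: 0.902
grasp_force: 0.0
```

```bash
cat > red.py <<'E'
from h import *
import sys
def red(w,z):
    hs=cv2.cvtColor(w["color"],cv2.COLOR_BGR2HSV)
    m=cv2.inRange(hs,(0,150,80),(5,255,255))|cv2.inRange(hs,(174,150,80),(180,255,255))
    cs=[c for c in cv2.findContours(m,0,1)[0] if cv2.contourArea(c)>60]
    if not cs: return print("none")
    P=np.array([ray(w,*p,z)[:2] for c in cs for p in c[:,0]],np.float32); rc=cv2.minAreaRect(P)
    print([np.round(v,1) for v in rc],[cv2.boundingRect(c) for c in cs])
if __name__=="__main__":
    z=float(sys.argv[1]); goal()
    for n in sys.argv[2:]: print(n); red(grab(n),z)
E
python3 red.py 48 wrist scene; python3 -c "
from h import *
goal((430,310,150,1.2))"
```

```text
t 22.03 pos [434.4 312.6 160.3] rot [3.133 0.005 2.771] F [1.1 1.6 0.1] open 0.902 gf 0.0
wrist
[array([428.1, 311.8]), array([64.6, 37.4]), np.float64(66.3)] [(289, 171, 22, 39), (242, 169, 21, 39)]
scene
[array([442.7, 336.3]), array([32.6, 41. ]), np.float64(69.2)] [(383, 275, 14, 13)]
t 22.13 pos [431.9 310.8 155.2] rot [3.139e+00 2.000e-03 2.771e+00] F [-0.   0.1 -0.6] open 0.901 gf 0.0
(430, 310, 150, 1.2) -> [0.0015, -0.0014, 0.0052] [0.003, -0.001, 1.571]
```

{"name": "send_rows", "arguments": {
  "targets": [0.003,-0.002,0.005,0,0,1.6,0.8,0.003,-0.002,0.005,0,0,1.6,0.8,0.003,-0.002,0.005,0,0,1.6,0.8,0.003,-0.002,0.005,0,0,1.6,0.8,0.003,-0.002,0.005,0,0,1.6,0.8,0.003,-0.002,0.005,0,0,1.6,0.8,0.003,-0.002,0.005,0,0,1.6,0.8,0.003,-0.002,0.005,0,0,1.6,0.8,0.003,-0.002,0.005,0,0,1.6,0.8,0.003,-0.002,0.005,0,0,1.6,0.8,0.003,-0.002,0.005,0,0,1.6,0.8,0.003,-0.002,0.005,0,0,1.6,0.8]
}}

```text
clock: 23.13
eef_pos: [426.5, 308.7, 147.0]
tcp_rot: [-3.139, 0.003, 1.265]
contact_force: [-0.7, -1.1, -0.3]
opening: 0.901
grasp_force: 0.0
```

{"name": "send_rows", "arguments": {
  "targets": [0,0,0,0,0,0.1,0.8,0,0,0,0,0,0.1,0.8,0,0,0,0,0,0.1,0.8]
}}

```text
clock: 23.38
eef_pos: [426.8, 309.0, 147.6]
tcp_rot: [-3.14, 0.002, 1.174]
contact_force: [1.1, -0.3, -0.6]
opening: 0.902
grasp_force: 0.0
```

```bash
python3 red.py 48 wrist; python3 -c "
from h import *
goal((428.3,311.5,-4.5,1.17))"
```

```text
t 23.38 pos [426.8 309.  147.6] rot [-3.140e+00  2.000e-03  1.174e+00] F [ 1.1 -0.3 -0.6] open 0.902 gf 0.0
wrist
[array([429.7, 310.5]), array([67.6, 36.5]), np.float64(66.4)] [(261, 211, 40, 21), (261, 159, 42, 25)]
t 23.43 pos [427.  309.1 147.9] rot [-3.141e+00  2.000e-03  1.175e+00] F [-0.8  0.1 -0.3] open 0.902 gf 0.0
(428.3, 311.5, -4.5, 1.17) -> [0.003, 0.0004, 0.1524] [-0.001, 0.002, 0.005]
```

{"name": "send_rows", "arguments": {
  "targets": [0.0025,0.001,0.04,0,0,0.015,0.8,0.0025,0.001,0.075,0,0,0.015,0.8,0.0025,0.001,0.105,0,0,0.015,0.8,0.0025,0.001,0.13,0,0,0.015,0.6,0.0025,0.001,0.145,0,0,0.015,0.5,0.0025,0.001,0.152,0,0,0.015,0.5,0.0025,0.001,0.152,0,0,0.015,0.5,0.0025,0.001,0.152,0,0,0.015,0.5]
}}

```text
clock: 24.1
eef_pos: [429.6, 311.5, -2.7]
tcp_rot: [-3.141, 0.0, 1.157]
contact_force: [0.6, 0.2, -0.7]
opening: 0.751
grasp_force: 0.0
```

```bash
python3 -c "
from h import *
goal((429,311,-4.5,1.16))"
```

```text
t 24.1 pos [429.6 311.5  -2.7] rot [-3.141  0.     1.157] F [ 0.6  0.2 -0.7] open 0.751 gf 0.0
(429, 311, -4.5, 1.16) -> [-0.0007, -0.0003, 0.0018] [-0.0, 0.0, -0.003]
```

Close on the middle.

{"name": "send_rows", "arguments": {
  "targets": [0,0,0.001,0,0,0,0.1,0,0,0.001,0,0,0,-0.3,0,0,0.001,0,0,0,-0.5,0,0,0.001,0,0,0,-0.5,0,0,0.001,0,0,0,-0.5,0,0,0.001,0,0,0,-0.5],
  "grip_force": 45
}}

```text
clock: 24.6
eef_pos: [429.3, 312.4, -2.4]
tcp_rot: [-3.141, -0.002, 1.156]
contact_force: [-5.1, 3.7, 6.5]
opening: 0.45
grasp_force: 44.4
```

```bash
python3 -c "
from h import *
goal()"
```

```text
t 24.6 pos [429.3 312.4  -2.4] rot [-3.141e+00 -2.000e-03  1.156e+00] F [-5.1  3.7  6.5] open 0.45 gf 44.36146259307861
```

```bash
python3 -c "
from h import *
goal((429,312,110,1.157),(595.4,232.3,110,1.416))"
```

```text
t 24.6 pos [429.3 312.4  -2.4] rot [-3.141e+00 -2.000e-03  1.156e+00] F [-5.1  3.7  6.5] open 0.45 gf 44.36146259307861
(429, 312, 110, 1.157) -> [-0.0003, -0.0002, -0.1124] [-0.0, -0.002, -0.001]
(595.4, 232.3, 110, 1.416) -> [-0.0061, 0.1842, -0.1125] [-0.0, -0.002, -0.26]
```

{"name": "send_rows", "arguments": {
  "targets": [0,0,-0.015,0,0,0,-0.5,0,0,-0.04,0,0,0,-0.5,0,0,-0.07,0,0,0,-0.5,0,0,-0.1,0,0,0,-0.5,0,0,-0.112,0,0,0,-0.5,-0.001,0.03,-0.112,0,0,-0.04,-0.5,-0.002,0.06,-0.112,0,0,-0.08,-0.5,-0.003,0.095,-0.112,0,0,-0.13,-0.5,-0.004,0.13,-0.112,0,0,-0.18,-0.5,-0.006,0.16,-0.112,0,0,-0.23,-0.5,-0.006,0.184,-0.112,0,0,-0.26,-0.5,-0.006,0.184,-0.112,0,0,-0.26,-0.5]
}}

```text
clock: 25.6
eef_pos: [600.0, 230.0, 109.3]
tcp_rot: [3.138, -0.001, 1.416]
contact_force: [0.0, -0.5, -1.2]
opening: 0.455
grasp_force: 46.4
```

{"name": "send_rows", "arguments": {
  "targets": [0,0,0,0,0,0,-0.5,0,0,0,0,0,0,-0.5]
}}

```text
clock: 25.77
eef_pos: [594.7, 231.8, 108.4]
tcp_rot: [-3.141, 0.0, 1.415]
contact_force: [-0.1, 0.6, -1.7]
opening: 0.447
grasp_force: 46.4
```

Run:
```python
from h import *
import pickle
goal((595.4,232.3,40,1.416))
w=grab("wrist");t=grab("top"); pickle.dump((w,t),open("p11.pkl","wb"))
p=r.sense()["eef_pos"]
hs=cv2.cvtColor(w["color"],cv2.COLOR_BGR2HSV)
m=cv2.inRange(hs,(0,150,80),(5,255,255))|cv2.inRange(hs,(174,150,80),(180,255,255))
for c in cv2.findContours(m,0,1)[0]:
    if cv2.contourArea(c)>100: print("red",cv2.boundingRect(c),np.round(cv2.minAreaRect(c)[2],1))
Q=R.from_euler('z',1.416)
print("bar axis ends pred", [np.round(proj(w,p+Q.apply([a,0,40.4]))) for a in (-32,32)],"bar top ends",[np.round(proj(w,p+Q.apply([a,0,60.4]))) for a in (-32,32)])
C=np.array([595.2,231.1,0]);K=R.from_euler('z',-.155)
for n,f in (("w",w),("t",t)):
  print(n,"cheek corner pred",[np.round(proj(f,C+K.apply([a,b,72])),1).tolist() for a,b in [(28,48),(28,38),(-28,38),(-28,48),(28,-48),(28,-38),(-28,-38),(-28,-48)]],"rails",[np.round(proj(f,C+K.apply([a,b,26])),1).tolist() for a,b in [(50,48),(-50,48),(50,-48),(-50,-48)]])
def cls(h): return 'r' if (h[0]<6 or h[0]>173) and h[1]>150 else 'W' if h[1]<45 and h[2]>170 else 'w' if h[1]<45 and h[2]>110 else '#' if h[2]<70 else 'G' if 40<h[0]<90 and h[1]>90 else 'o' if h[1]>80 else '.'
for row in range(0,300,9): print(row,''.join(cls(h) for h in hs[row,120:440:4]))
```

```text
t 25.77 pos [594.7 231.8 108.4] rot [-3.141  0.     1.415] F [-0.1  0.6 -1.7] open 0.447 gf 46.41294300556183
(595.4, 232.3, 40, 1.416) -> [0.0006, 0.0006, 0.0684] [-0.001, 0.0, -0.001]
red (240, 309, 80, 41) 90.0
red (237, 199, 86, 67) 90.0
bar axis ends pred [array([277., 326.]), array([277., 202.])] bar top ends [array([277., 355.]), array([277., 215.])]
w cheek corner pred [[320.9, 152.7], [320.4, 167.5], [238.4, 167.5], [237.9, 152.7], [316.5, 281.1], [316.9, 269.0], [242.0, 269.1], [242.5, 281.1]] rails [[340.5, 147.6], [218.3, 147.6], [335.0, 255.9], [224.0, 255.9]]
t cheek corner pred [[183.0, 174.7], [186.3, 175.2], [182.4, 193.1], [179.1, 192.6], [214.2, 180.0], [210.9, 179.5], [207.2, 197.4], [210.4, 198.0]] rails [[187.6, 171.5], [180.9, 202.5], [217.8, 176.7], [211.4, 207.8]]
0 oooooooooooooooooooooooooooooooooooooooooooooooooooooooooooooooooooooooooooooooo
9 oooooooooooooooooooooooooooooooooooooooooooooooooooooooooooooooooooooooooooooooo
18 oooooooooooooooooooooooooooooooooooooooooooooooooooooooooooooooooooooooooooooooo
27 ooooooooooooooooooooooooooooooooooooooooooooooo
[... 1875 characters left out ...]
oooooooooooooooooooo
234 ooooooooooooooooooooooooooWWWorrrrrrrrrrrrrrrrrrrrr.WWWooooooooooooooooooooooooo
243 oooooooooooooooooooooooooo.Wworrrrrrrrrrrrrrrrrrrrr.WWoooooooooooooooooooooooooo
252 oooooooooooooooooooooooooowww.rrrrrrrrrrrrrrrrrrrrr.wwwooooooooooooooooooooooooo
261 ooooooooooooooooooooooo..www..WWorrrrrrrrrrrrrro.WW..www..oooooooooooooooooooooo
270 oooooooooooooooooooooo#.www...WWWWWWWWWWWWWWWWWWWWW..wwww..ooooooooooooooooooooo
279 oooooooooooooooooooo###.www...WWWWWWWWWWWWWWWWWWWWW...www...oooooooooooooooooooo
288 ooooooooooooooooo#######.ww...WWWWWWWWWWWWWWWWWWWWW...w.......##oooooooooooooooo
297 oo#########ooo##########......WWWWWWWWWWWWWWWWWWWWW........########ooo#########o
```

{"name": "send_rows", "arguments": {
  "targets": [0,0.0015,0.02,0,0,0,-0.5,0,0.0015,0.04,0,0,0,-0.5,0,0.0015,0.055,0,0,0,-0.5,0,0.0015,0.068,0,0,0,-0.5,0,0.0015,0.076,0,0,0,-0.5,0,0.0015,0.082,0,0,0,-0.5,0,0.0015,0.082,0,0,0,-0.5]
}}

```text
clock: 26.45
eef_pos: [596.2, 231.7, 25.2]
tcp_rot: [-3.14, 0.001, 1.416]
contact_force: [-0.3, -0.6, -1.7]
opening: 0.45
grasp_force: 46.5
```

```bash
python3 -c "
from h import *
goal((596,231.6,19.5,1.416))"
```

```text
t 26.45 pos [596.2 231.7  25.2] rot [-3.140e+00  1.000e-03  1.416e+00] F [-0.3 -0.6 -1.7] open 0.45 gf 46.47976040840149
(596, 231.6, 19.5, 1.416) -> [-0.0001, -0.0002, 0.0057] [-0.001, 0.001, 0.0]
```

{"name": "send_rows", "arguments": {
  "targets": [0,0,0.002,0,0,0,-0.5,0,0,0.004,0,0,0,-0.5,0,0,0.005,0,0,0,-0.5,0,0,0.005,0,0,0,-0.5]
}}

```text
clock: 26.78
eef_pos: [597.2, 231.7, 21.4]
tcp_rot: [3.141, -0.0, 1.416]
contact_force: [0.4, 0.3, -3.0]
opening: 0.449
grasp_force: 46.5
```

```bash
python3 -c "
from h import *
goal()"
```

```text
t 26.78 pos [597.2 231.7  21.4] rot [ 3.141 -0.     1.416] F [ 0.4  0.3 -3. ] open 0.449 gf 46.47960126399994
```

{"name": "send_rows", "arguments": {
  "targets": [0,0,0.001,0,0,0,-0.5,0,0,0.002,0,0,0,-0.5,0,0,0.002,0,0,0,-0.5]
}}

```text
clock: 27.03
eef_pos: [597.3, 231.8, 20.0]
tcp_rot: [3.141, -0.0, 1.416]
contact_force: [-2.9, 0.3, 4.9]
opening: 0.454
grasp_force: 47.0
```

```bash
python3 -c "
from h import *
goal()"
```

```text
t 27.03 pos [597.3 231.8  20. ] rot [ 3.141 -0.     1.416] F [-2.9  0.3  4.9] open 0.454 gf 46.997069120407104
```

{"name": "send_rows", "arguments": {
  "targets": [0,-0.001,0.0005,0,0,0,-0.5,0,-0.001,0.0005,0,0,0,-0.5,0,-0.001,0,0,0,0,0,0,-0.001,0,0,0,0,0.2,0,-0.001,0,0,0,0,0.3,0,-0.001,0,0,0,0,0.3,0,-0.001,-0.015,0,0,0,0.3,0,-0.001,-0.04,0,0,0,0.3,0,-0.001,-0.08,0,0,0,0.3,0,-0.001,-0.12,0,0,0,0.3,0,-0.001,-0.15,0,0,0,0.3,0,-0.001,-0.15,0,0,0,0.3]
}}

```text
clock: 28.03
eef_pos: [599.8, 233.2, 176.4]
tcp_rot: [3.132, -0.005, 1.416]
contact_force: [1.1, -0.6, 1.5]
opening: 0.648
grasp_force: 0.0
```

```bash
python3 red.py 69.5 wrist
python3 - <<'E'
from h import *
f=grab("wrist")
hs=cv2.cvtColor(f["color"],cv2.COLOR_BGR2HSV)
def cls(h): return 'r' if (h[0]<6 or h[0]>173) and h[1]>150 else 'W' if h[1]<45 and h[2]>170 else 'w' if h[1]<45 and h[2]>110 else '#' if h[2]<70 else 'G' if 40<h[0]<90 and h[1]>90 else 'o' if h[1]>80 else '.'
for row in range(140,290,5): print(row,''.join(cls(h) for h in hs[row,200:360:2]))
t=grab("top"); h2=cv2.cvtColor(t["color"],cv2.COLOR_BGR2HSV)
C=np.array([596,231.1,0]);K=R.from_euler('z',-.155)
for f in (f,):
  print("cheek pred",[np.round(proj(f,C+K.apply([a,b,72])),1).tolist() for a,b in [(28,48),(28,38),(-28,38),(-28,48),(28,-48),(28,-38),(-28,-38),(-28,-48)]],"bar top",[np.round(proj(f,C+K.apply([0,b,79.5])),1).tolist() for b in (32,-32)])
E
```

```text
t 28.03 pos [599.8 233.2 176.4] rot [ 3.132 -0.005  1.416] F [ 1.1 -0.6  1.5] open 0.648 gf 0.0
wrist
[array([595.4, 230.2]), array([66.8, 35.6]), np.float64(80.6)] [(255, 216, 38, 20), (255, 166, 39, 23)]
140 oooooooooooooooooooooooooooooooooooooooooooooooooooooooooooooooooooooooooooooooo
145 ooooooooooooo.WWWWWWWWWWwwwwwwwwwwwwwwwwwwwwwwwwwwwwwWWWWWWWWWW.oooooooooooooooo
150 ooooooooooooo.WWWWWWWWWWWWWWWWWWWWWWWWWWWWWWWWWWWWWWWWWWWWWWWWW.oooooooooooooooo
155 ooooooooooooooWWWWWWWWWWWWWWWWWWWWWWWWWWWWWWWWWWWWWWWWWWWWWWWWWooooooooooooooooo
160 oooooooooooooo.WWW.GGGGoooo..........wWwwwwwwwwwwwwwwwwwwwwWWW.ooooooooooooooooo
165 oooooooooooooo.WWW.GGGGGGGGGoooorrorrooooooooooowWWwwwwwwwwWWW.ooooooooooooooooo
170 oooooooooooooo.WWWwGGGGGGGGorrrrrrrrrrrrrrrrrrrroWWWwwwwwwWWWW.ooooooooooooooooo
175 oooooooooooooo.WWWwGGGGGGGGorrrrrrrrrrrrrrrrrrrroWWWWwwwwwWWWWoooooooooooooooooo
180 oooooooooooooo.WWWWWWWWW....rrrrrrrrrrrrrrrrrrrroWWWWWWWWWWWWWoooooooooooooooooo
185 oooooooooooooooWWWWWWWWWWWWWorrrrrrrrrrrrrrrrrrr.WWWWWWWWWWWWWoooooooooooooooooo
190 oooooooooooooooWWWWWWWWWWWWWWWW.....oooo
[... 1136 characters left out ...]
oo.wwww.o
260 wwwwww.####ooooooooooooooooooooooooooooooooooooooooooooooooooooooooooooooo.wwwww
265 wwww.######ooooooooooooooooooooooooooooooooooooooooooooooooooooooooooooooo#.wwww
270 www.#######ooooooooooooooooooooooooooooooooooooooooooooooooooooooooooooo#oo#..ww
275 ww.########ooooooooooooooooooooooooooooooooooooooooooooooooooooooooooooo######.w
280 .##########ooooooooooooooooooooooooooooooooooooooooooooooooooooooooooo#########.
285 .##########oooooooooooooooooooooooooooooooooooooooooooooooooooooooooo##########.
cheek pred [[307.5, 147.9], [307.2, 159.3], [244.1, 159.4], [243.8, 147.9], [305.1, 249.4], [305.3, 239.6], [246.5, 239.8], [246.8, 249.5]] bar top [[275.7, 167.2], [275.9, 236.5]]
```

The bar lies level and centred: columns 255–294 between rails 229–324, and clear of both cheeks. I'm handing in.

```bash
python3 -c "
from h import *
goal(); print(r.sign_off())"
```

```text
t 28.18 pos [595.7 231.7 168.8] rot [-3.141  0.     1.416] F [-0.6 -0.6 -0.1] open 0.647 gf 0.0
the job is handed in; nothing more can be done
None
```

I handed the job in at 28.2 s, but `sign_off` gave no verdict: the knife started the lid and swung it back, and by the last measurements the knife is on the mat and the red bar, after resting in the vee block, lies on the two bars in the cradle; the lid was not rechecked after it was pushed open.

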